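# Turn two reclined square culture plates lid-down and stack them in the caddy

### The job

Two lidded square culture plates are reclining lid-up in the 45-degree rack. Turn each one over with its lid held on its base, ease it down lid-down without letting it slap, and stack both on top of the plate already lying in the wire caddy, squarely and pushed back against the caddy's tall wire hoop. Either plate may go first; leave the rest of the bench undisturbed.

Things in the scene. Friction and masses are not known exactly. Their poses are not given: they have to be found in the camera images.
- plateA (a point): closed square plate with amber gel, 100 x 100 mm, 17 mm thick over base and lid, 70 to 120 g. This point: its centre, half-way through the thickness, fixed in the base; z points from base to lid. At the start it reclines lid-up in the rack: z up, x down the slope (roughly to the robot's left), y along the rack. Pinch it across the 17 mm at its free upper edge, whose middle is 50 mm along -x.
- plateB (a point): closed square plate with red gel, 100 x 100 mm, 17 mm thick over base and lid, 70 to 120 g. This point: its centre, half-way through the thickness, fixed in the base; z points from base to lid. At the start it reclines lid-up in the rack: z up, x down the slope (roughly to the robot's left), y along the rack. Pinch it across the 17 mm at its free upper edge, whose middle is 50 mm along -x.
- coverA (a point): lid of plate A, clear, blue dot near one corner outside: 100 x 100 x 2 mm top, 10 mm skirt; it sits loosely (1 mm play) over the 95 mm square base, and only a pinch across the plate's thickness holds both together (20 N is enough and does no harm). This point, fixed in the lid, coincides with plateA (axes too) while the lid is fully on.
- coverB (a point): lid of plate B, clear, blue dot near one corner outside: 100 x 100 x 2 mm top, 10 mm skirt; it sits loosely (1 mm play) over the 95 mm square base, and only a pinch across the plate's thickness holds both together (20 N is enough and does no harm). This point, fixed in the lid, coincides with plateB (axes too) while the lid is fully on.
- turned_top (a point): centre of the upper face of the plate already turned: lid-down in the caddy, amber gel side up, lid taped on, 100 x 100 x 17 mm, about 105 g, loose on the deck, its far side against the tall hoop. z up.
- caddy_seat (a point): wire caddy, fixed: this point is the centre of the upper face of its 116 x 116 mm steel deck, 20 mm above the bench; x points to its back (roughly to the robot's left), z up. A low wire hoop on each side (inner faces at y = +-59 mm, x from 12 to 45 mm) reaches 75 mm above the deck. The side opposite the back is open.
- caddy_hoop (a point): top bar, at its middle, of the caddy's tall back hoop of 6 mm wire, 72 mm wide, 105 mm above the deck. Its inner face is 50.5 mm along x from caddy_seat: a plate pushed back against it lies centred over that point (within 1 mm).
- rack: plate rack, fixed: aluminium sheet 236 mm wide, reclined at 45 degrees, falling to the robot's left, with 12 mm foot lip and ribs; one plate in each half, 58 mm either side of its middle. The sheet reaches 62 mm up the slope; the plate's upper 38 mm stand free on both faces. Origin on the bench under its middle, x down-slope; sheet meets lip at x = 45, z = 30 mm.
- marker: marker pen, grey with a blue cap, 132 mm long, lying; origin on the bench under its middle. A bystander.
- dropper: small amber dropper bottle, 34 mm diameter, 85 mm high; origin at its underside. A bystander.
- reagent: amber reagent bottle with blue cap, 86 mm diameter, 165 mm high; origin at its underside. A bystander.
- beaker: glass beaker, 70 mm diameter, 95 mm high; origin at its underside. A bystander.
- tape: roll of yellow tape lying flat, 84 mm diameter, 24 mm high; origin at its underside. A bystander.
Not all that is in view belongs to the job. Leave any green or turquoise look-alike of the part that bears coverB alone.

How it is judged (in metres and radians):
At the end, for the whole second after the job is handed in: Both plates lie lid-down on the plate already in the caddy, one on the other, flat within 3.5 degrees, square within 7, within 8 mm of fully back against the hoop and 12 mm of the middle sideways, lids on within 4 mm; the plate below is still flat on the deck within 10 mm of its place (x of plateA in the frame of caddy_seat between -0.008 and 0.008 m and y of plateA in the frame of caddy_seat between -0.012 and 0.012 m and (z of plateA in the frame of caddy_seat between 0.021 and 0.03 m or z of plateA in the frame of caddy_seat between 0.038 and 0.047 m) and angle between each of plateA, plateB's own z axis and vertical above 3.08 rad and distance between plateA and coverA below 0.004 m and (angle between the x axis of plateA and the x axis of caddy_seat, either way round below 0.12 rad or angle between the x axis of plateA and the y axis of caddy_seat, either way round below 0.12 rad) and x of plateB in the frame of caddy_seat between -0.008 and 0.008 m and y of plateB in the frame of caddy_seat between -0.012 and 0.012 m and (z of plateB in the frame of caddy_seat between 0.021 and 0.03 m or z of plateB in the frame of caddy_seat between 0.038 and 0.047 m) and distance between plateB and coverB below 0.004 m and (angle between the x axis of plateB and the x axis of caddy_seat, either way round below 0.12 rad or angle between the x axis of plateB and the y axis of caddy_seat, either way round below 0.12 rad) and x of turned_top in the frame of caddy_seat between -0.01 and 0.01 m and y of turned_top in the frame of caddy_seat between -0.01 and 0.01 m and z of turned_top in the frame of caddy_seat between 0.014 and 0.02 m); the robot touches nothing.
It fails at once if a plate is let fall flat with a slap (turning faster than 10 rad/s) (angular speed of any of baseA, baseB above 10 rad/s).
It fails at once if a lid comes off its base (more than 8 mm apart) (distance between plateA and coverA above 0.008 m or distance between plateB and coverB above 0.008 m).
It fails at once if a bystander is shifted by more than 20 mm (distance of any of marker, dropper, reagent, beaker, tape from where it was at the start of the episode above 0.02 m).
It also fails if it takes over 69 s, if anything falls off the work surface, if the arm or the gripper's body presses on something with over 40 N, if the wrist force passes 120 N, or if a joint passes its speed limit or range.

### The arm

A 6-joint arm with a two-finger parallel gripper is mounted at the origin on the work surface. World frame = base frame: x ahead of the robot, y to its left, z up, the work surface at z = 0. Lengths are in mm, angles in rad, forces in N, time in s.
With the tool pointing down it reaches from about 275 to 750 mm from the base axis. Payload 10.2 kg.
Tool frame: the origin (TCP) lies on the front face of the gripper's body, between the roots of the fingers; the fingertips stand 64 mm ahead of it and the grasp point (between the pads) lies 45 mm ahead of it (bot.grip_depth is the y of the grasp point in the tool frame, in mm); y points along the fingers, x is the direction in which the jaws open and shut, and the axes are right-handed (so a half turn about y gives the same grasp; the last joint's range is limited). The gripper opens to 88 mm and grips with 3 to 60 N. Pads are 18 mm wide; open, the fingers measure 123 mm over their backs; the gripper's body (75 mm by 187 mm) begins 45 mm behind the grasp point.
Start: joints at [1.024, 0.313, 1.498, -0, 1.331, -0.223], TCP at [167.053, 497.72, 302.72] pointing down, gripper open.
Joint ranges: [-2.94, 2.94], [-0.97, 2.17], [0.19, 2.56], [-1.23, 4.37], [0.02, 3.11], [-2.88, 2.88]. Speed limits (rad/s): [2.39, 2.39, 3.01, 3.14, 3.14, 3.14].

### API

Orientations are given as a unit quaternion [w, x, y, z].
In Python, from plant import bot gives the robot as it stands.
- The arm moves only by the shell command python3 -m inch 'ROWS' [OPENING] [FORCE]. ROWS is JSON, a list that holds one entry, the list of rows, each a list of 4 numbers: the shift along the tool's x, y, z in mm, then the turn about the tool's y in degrees. A call has exactly 8 rows; each row shifts and turns the commanded pose from where the row before left it, along the tool's axes as they then stand; what a row does not reach is not made up. A row lasts 1/8 s, in which the tool goes at most 62.5 mm and 10.7 degrees, less where a joint would pass 70% of its speed; a pose out of reach is approached as far as the arm can. A call is refused whole if a number of a shift passes 62.5 or a number of a turn 10.7, either way. A call with a gripper value outside its range is refused whole. OPENING is the finger opening in mm, from 0 to 88.1, set as the call begins (- or left out, the last holds). The fingers move at their own pace and stop on an object; FORCE is the grip in N (left out, the last holds). Time passes only in rows, so rows that do not move let the fingers close, or fill a call up. It gives the time, the measured TCP pose, the force and the opening at its end, in the units of the state.
- bot.observe(): the state, without advancing time (a new reading comes with each control period).
- bot.camera(name): name is "scene" or "side" or "wrist"; returns a dict with "color" (420x560x3 uint8, blue, green, red), "range_z" (420x560 float32, mm along the optical axis (not along the pixel's ray), 0 where there is no reading), "fx", "fy", "cx", "cy" (pixels), "distortion" ([k1, k2, p1, p2, k3] as OpenCV has them; the pictures are not rectified), "rvec" (rotation vector, rad) and "tvec" (3), from world to camera coordinates, as OpenCV has them. Camera axes: x right, y down, z forward; pixel columns grow to the right and rows downward; lengths in mm; the calibration is good to about 2 mm. A picture is of the moment at which its call begins.
- bot.sign_off(): hands the job in, once; it reports no verdict.
Trained networks look in the newest picture that a camera, given by its name, has taken for a name from the list of things; names that differ only in an ending like _2 or _b are one class to them, and where a whole thing is asked for, a point or a joint stands for the part that bears it (a point fixed in the world has none). Each returns a list of dicts, best first, with "confidence" (0 to 1); they miss things now and then, are a little off and sometimes report something else, mostly with a low value. They report only what shows in the picture. A call takes as long as a camera call. They do not tell look-alikes from the thing itself.
- bot.find_in(camera, thing): "extent" ([left, top, width, height] in pixels, round what is visible of it).
The state is a dict: "t": time; "qpos": joint angles; "joint_velocities": joint speeds; "joint_efforts": joint torques, N m; "ee_pos": TCP position; "eef_rot": TCP orientation; "contact_force": force on the tool from outside, world axes, zero at the start; "torque": the same for the moment, N m; "grip_width": finger opening in mm.
Only numpy, scipy, OpenCV 4.12 (cv2) and the standard library are available. Lean on these libraries where they do the work, as an engineer would, in place of code of your own. Each camera call takes 0.05 s, during which the arm holds its last target. There are 200 camera calls.

## Working session

There is one attempt and no reset: what is moved stays moved. The work goes in short steps, Python scripts to look and compute and a shell command to move; the robot and the scene stay as the last step left them, time stands still between calls to the robot, and variables do not carry over. Pictures are saved under pics/ and viewed, about 8 in all and at most 12, crops included, and the job is handed in when it is done.

```bash
ls; mkdir -p pics
python3 - <<'E'
from plant import bot
import cv2,numpy as np
print(bot.observe())
ims=[]
for c in ["scene","side"]:
    d=bot.camera(c); np.savez(c+".npz",**d); ims.append(d["color"])
    for n in ["plateA","plateB","coverA","coverB","turned_top","caddy_seat","caddy_hoop","rack"]:
        try: print(c,n,[( [int(v) for v in r["extent"]],round(r["confidence"],2)) for r in bot.find_in(c,n)])
        except Exception as e: print(c,n,e)
    print(c,d["fx"],d["rvec"],d["tvec"],d["distortion"])
    cv2.imwrite(f"pics/{c}0.png",cv2.resize(d["color"],(800,600)))
E
```

```text
pics
{'t': 0.0, 'qpos': array([ 1.02360762e+00,  3.13436041e-01,  1.49844325e+00,  1.52398091e-05,
        1.33096478e+00, -2.23380416e-01]), 'joint_velocities': array([-0.00060269, -0.00193462, -0.00039477, -0.00133219, -0.00099452,
        0.00074793]), 'joint_efforts': array([-1.51554509e-04, -4.02209115e+01, -2.52274686e+01,  6.94868364e-02,
        3.52233800e-02, -1.17825357e-04]), 'ee_pos': array([166.95617977, 497.57344092, 302.16583288]), 'eef_rot': array([-0.57389305,  0.57422809,  0.41245154, -0.4132706 ]), 'contact_force': array([-0.12801218,  0.24316104, -0.13333327]), 'torque': array([-0.01320178, -0.01766004,  0.05333463]), 'grip_width': 88.21347549134818}
scene plateA []
scene plateB []
scene coverA [([313, 184, 31, 41], 0.66)]
scene coverB [([152, 214, 44, 37], 0.91), ([297, 166, 45, 26], 0.82), ([354, 191, 42, 26], 0.78)]
scene turned_top [([133, 258, 51, 36], 0.58)]
scene caddy_seat [([132, 234, 59, 62], 0.79)]
scene caddy_hoop [([130, 226, 60, 75], 0.59)]
scene rack [([299, 199, 61, 74], 0.8)]
scene 417.97608139231323 [ 1.86448268  1.28751405 -0.68985969] [-288.92267707 -161.69018211 1451.16568504] [-0.0581541  0.         0.         0.         0.       ]
side plateA [([250, 194, 10, 2], 0.5), ([319, 222, 31, 33], 0.37)]
side plateB [([267, 182, 33, 11], 0.57)]
side coverA [([220, 184, 42, 20], 0.53), ([349, 288, 64, 53], 0.28)]
side coverB [([260, 325, 75, 67], 0.84), ([263, 172, 38, 18], 0.78), ([113, 216, 55, 39], 0.78), ([169, 171, 49, 35], 0.65)]
side turned_top [([348, 289, 65, 54], 0.8)]
side caddy_seat [([342, 266, 72, 87], 0.86)]
side caddy_hoop [([344, 264, 74, 88], 0.69)]
side rack [([214, 184, 93, 52], 0.72)]
side 394.92241203080204 [ 2.24466509 -0.74508622  0.34001975] [-338.42898393  362.376462    729.23275918] [0.01845321 0.         0.         0.         0.        ]
```

View pics/scene0.png

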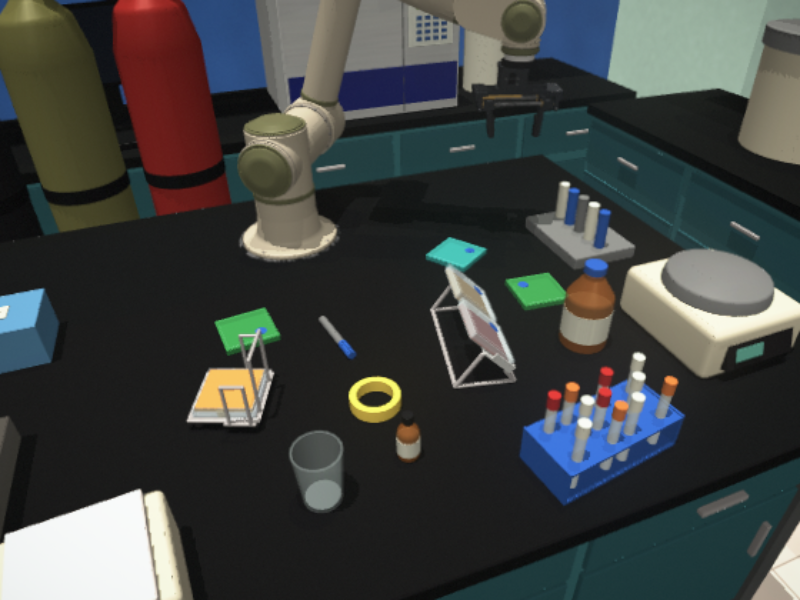

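View pics/side0.png

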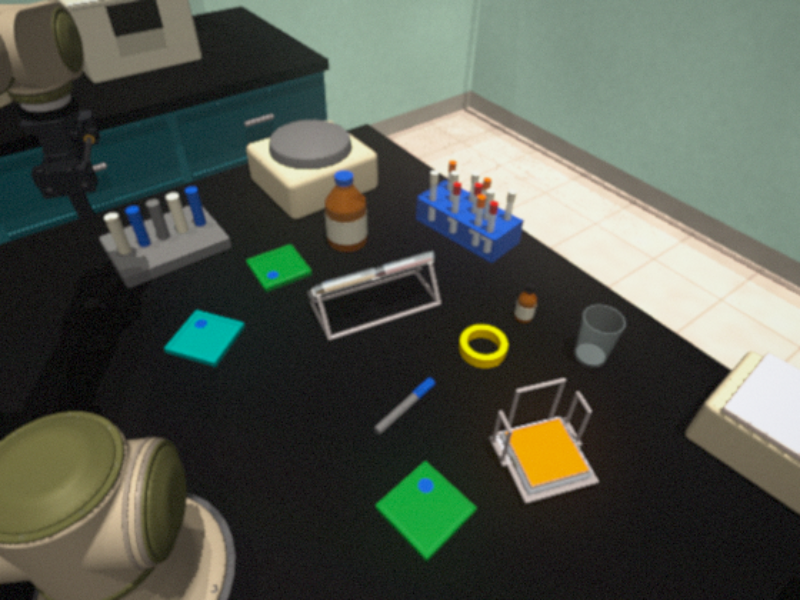

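The scene view (800x600) shows the rack at about (475,330), with the plates at (470,290) and (490,340). The caddy with its orange plate is at (232,390), its hoop on the right at (258,360). Green and turquoise look-alikes lie flat at (248,330), (537,290) and (456,253), so the only real plates are the two in the rack. Next I'll get positions from depth.

```bash
cat > h.py <<'E'
import numpy as np,cv2
from scipy.spatial.transform import Rotation as R
def cloud(d):
    K=np.array([[d["fx"],0,d["cx"]],[0,d["fy"],d["cy"]],[0,0,1]],float)
    h,w=d["range_z"].shape
    u,v=np.meshgrid(np.arange(w),np.arange(h))
    p=cv2.undistortPoints(np.stack([u,v],-1).reshape(-1,1,2).astype(float),K,np.array(d["distortion"],float)).reshape(h,w,2)
    z=d["range_z"]; P=np.dstack([p,np.ones((h,w))])*z[...,None]
    Rm=cv2.Rodrigues(np.array(d["rvec"],float))[0]
    W=(P-np.array(d["tvec"]).reshape(3))@Rm
    W[z==0]=np.nan
    return W
E
cat > a.py <<'E'
from h import *
W={};C={}
for c in ["scene","side"]:
    d=dict(np.load(c+".npz")); W[c]=cloud(d); C[c]=d["color"]
def blobs(c):
    hsv=cv2.cvtColor(C[c],cv2.COLOR_BGR2HSV); z=W[c][...,2]
    m=((z>4)&(z<260)&(W[c][...,0]>120)&(np.abs(W[c][...,1])<700)&(W[c][...,0]<900)).astype(np.uint8)
    n,l,s,_=cv2.connectedComponentsWithStats(m)
    for i in range(1,n):
        if s[i,4]>40:
            p=W[c][l==i]; print(c,s[i],"bgr",C[c][l==i].mean(0).astype(int),"min",np.percentile(p,2,axis=0).round(),"max",np.percentile(p,98,axis=0).round(),"mean",p.mean(0).round())
for c in W: blobs(c)
# orange top plate
for c in W:
    hsv=cv2.cvtColor(C[c],cv2.COLOR_BGR2HSV)
    m=cv2.inRange(hsv,(8,150,120),(22,255,255))>0
    z=W[c][...,2]; m&=(z>25)&(z<50)
    p=W[c][m]; print(c,"orange",len(p),p[:,2].mean(),cv2.minAreaRect(p[:,:2].astype(np.float32)),np.median(p,0))
E
python3 a.py; python3 -c "
from h import *
r=R.from_quat([0.57422809,0.41245154,-0.4132706,-0.57389305]);print(r.as_matrix().round(3))"
```

```text
scene [ 353  128   90  120 4890] bgr [101 117 108] min [195. 384.   7.] max [646. 684. 163.] mean [444. 506.  56.]
scene [ 298  166   63  106 2513] bgr [152 158 137] min [199. 162.   5.] max [659. 376. 112.] mean [495. 245.  53.]
scene [ 434  175  114   89 7009] bgr [134 149 151] min [559. 548.  14.] max [791. 694. 141.] mean [700. 597.  89.]
scene [   0  202   41   59 1974] bgr [143 117  76] min [ 190. -579.    6.] max [ 317. -504.   88.] mean [ 276. -533.   58.]
scene [ 131  215   66   84 2985] bgr [117 170 160] min [ 312. -258.    9.] max [ 618. -107.  126.] mean [ 504. -182.   34.]
scene [223 220  26  31 211] bgr [139 110  93] min [375. -14.   5.] max [502.  18.  19.] mean [445.   2.  13.]
scene [ 364  247  115  104 6227] bgr [151 107  92] min [797. 187.   5.] max [896. 408. 128.] mean [854. 282.  66.]
scene [244 264  36  31 709] bgr [ 83 192 205] min [588. -22.   5.] max [666.  55.  26.] mean [630.  16.  18.]
scene [277 287  17  37 482] bgr [ 69  91 111] min [738.  15.   7.] max [761.  45.  85.] mean [753.  28.  47.]
scene [  0 292  15  84 665] bgr [49 54 56] min [ 504. -538.   
[... 1626 characters left out ...]
mean [434.   2.  14.]
side [ 342  265   77   87 3308] bgr [ 72 154 195] min [ 482. -260.   20.] max [ 615. -134.  127.] mean [ 539. -197.   42.]
side [ 263  323   71   70 2535] bgr [ 65 160  25] min [ 305. -201.    7.] max [ 404. -102.   16.] mean [ 353. -153.   13.]
scene orange 741 35.68111390631292 ((612.6115112304688, -94.45738220214844), (358.4337463378906, 103.20952606201172), 55.86847686767578) [ 539.49173878 -203.0272729    35.66030648]
side orange 1583 37.18921597809851 ((543.0527954101562, -198.87515258789062), (90.82300567626953, 92.0240707397461), 70.2762680053711) [ 541.8695452  -200.86383219   37.18170316]
[[ 0.318 -0.001 -0.948]
 [ 0.948 -0.001  0.318]
 [-0.001 -1.     0.   ]]
```

```bash
cat > b.py <<'E'
from h import *
W={};C={}
for c in ["scene","side"]:
    d=dict(np.load(c+".npz")); W[c]=cloud(d); C[c]=d["color"]
def box(c,x0,x1,y0,y1,z0,z1):
    w=W[c]; m=(w[...,0]>x0)&(w[...,0]<x1)&(w[...,1]>y0)&(w[...,1]<y1)&(w[...,2]>z0)&(w[...,2]<z1); return w[m],C[c][m],m
# lid-face plane in the scene view
p,col,m=box("scene",400,670,140,330,45,125)
best=None;rng=np.random.default_rng(0)
for _ in range(500):
    a=p[rng.choice(len(p),3,False)]; n=np.cross(a[1]-a[0],a[2]-a[0]); L=np.linalg.norm(n)
    if L<100: continue
    n/=L; inl=abs((p-a[0])@n)<3
    if best is None or inl.sum()>best.sum(): best=inl
q=p[best]; c0=q.mean(0); n=np.linalg.svd(q-c0,full_matrices=False)[2][2]; n*=np.sign(n[2])
print("plane",len(p),len(q),c0.round(1),n.round(3),"azimuth of horizontal normal deg",np.degrees(np.arctan2(n[1],n[0])))
xs=n.copy();xs[2]=0;xs/=np.linalg.norm(xs); r=np.cross([0,0,1],xs)
print("along rack ext",np.percentile((q-c0)@r,[1,50,99]), "r",r.round(3),"z",np.percentile(q[:,2],[1,99]))
# top edge in side view
for c in W:
  t,_,_=box(c,400,680,130,330,96,125)
  if len(t)>20:
    l=cv2.fitLine(t[:,:2].astype(np.float32),cv2.DIST_HUBER,0,.01,.01).ravel(); s=(t[:,:2]-l[2:])@l[:2]
    print(c,"top",len(t),l,np.percentile(s,[1,99]),t.mean(0),np.percentile(t[:,2],98)); print("deg",np.degrees(np.arctan2(l[1],l[0])))
  t,_,_=box(c,450,640,-260,-90,100,135)
  l=cv2.fitLine(t[:,:2].astype(np.float32),cv2.DIST_HUBER,0,.01,.01).ravel(); s=(t[:,:2]-l[2:])@l[:2]
  print(c,"hoop",len(t),l,np.degrees(np.arctan2(l[1],l[0])),np.percentile(s,[1,99]),t.mean(0),t[:,2].max())
  t,_,_=box(c,450,680,380,520,60,175)
  print(c,"reagent",len(t),np.percentile(t,[2,50,98],axis=0).round())
  p2,cl,m=box(c,470,620,-270,-120,30,45); hs=cv2.cvtColor(cl[None],cv2.COLOR_BGR2HSV)[0]; k=(hs[:,0]>8)&(hs[:,0]<22)&(hs[:,1]>130)
  rr=cv2.minAreaRect(p2[k][:,:2].astype(np.float32)); print(c,"orange",k.sum(),rr,np.median(p2[k],0))
E
python3 b.py
```

```text
plane 1431 965 [554.1 235.5  82.2] [0.153 0.683 0.715] azimuth of horizontal normal deg 77.4017786962172
along rack ext [-94.6505723   -7.09361544 120.89391739] r [-0.976  0.218  0.   ] z [ 45.84551812 113.03326164]
scene top 526 [ 9.7699213e-01 -2.1327539e-01  5.4914008e+02  2.0478673e+02] [-121.38616241   92.53492238] [547.88396828 206.84086934 105.51389843] 113.1191245191645
deg -12.314367
scene hoop 113 [ 9.3270385e-01 -3.6064315e-01  5.6777838e+02 -1.5022491e+02] -21.1397 [-42.96408     34.13442818] [ 565.87394605 -149.80240206  120.93452335] 130.62825596920993
scene reagent 1255 [[586. 385.  63.]
 [623. 411. 110.]
 [646. 450. 166.]]
scene orange 788 ((539.4298706054688, -198.9574737548828), (90.59569549560547, 89.08906555175781), 69.95783233642578) [ 539.56231272 -202.28786335   35.66185742]
side top 524 [ 9.7712475e-01 -2.1266703e-01  5.2767358e+02  2.0748352e+02] [-102.82292226  109.02025227] [527.60683119 208.13023357 106.73395795] 113.63289197208485
deg -12.278692
side hoop 162 [ 9.3238401e-01 -3.6146930e-01  5.6007074e+02 -1.4911475e+02] -21.190458 [-62.20992733  62.97664278] [ 559.4815581  -150.09760591  121.5855859 ] 131.78060164247455
side reagent 915 [[561. 386.  63.]
 [589. 408. 111.]
 [630. 444. 167.]]
side orange 1595 ((542.6025390625, -198.80697631835938), (91.62540435791016, 92.40170288085938), 69.6182632446289) [ 542.22013201 -200.45464022   37.18406578]
```

Run:
```python
import cv2
a=cv2.imread("pics/scene0.png")
import numpy as np
s=dict(np.load("scene.npz"))["color"]; d=dict(np.load("side.npz"))["color"]
i=cv2.resize(s[170:290,290:410],(400,400),interpolation=3); j=cv2.resize(d[150:270,205:325],(400,400),interpolation=3)
cv2.imwrite("pics/c1.png",cv2.hconcat([i,j]))
```

```text
(no output)
```

View pics/c1.png

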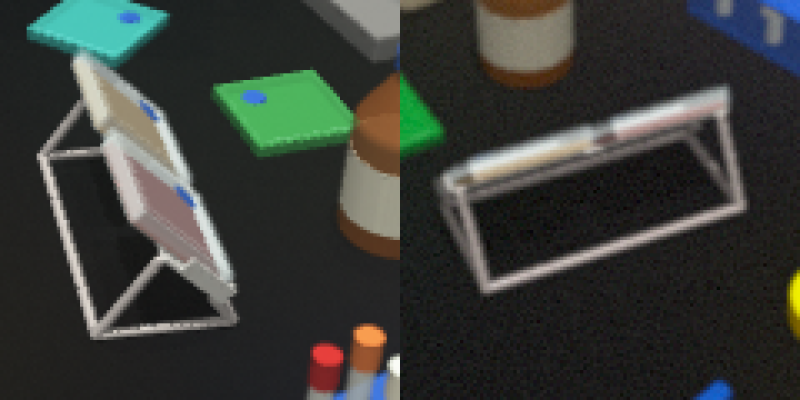

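The crop confirms the real plates: amber A is nearer the robot and red B farther out. Both are reclining, with blue dots on their lids. The measured geometry agrees with the given sizes (hoop-to-seat distance 53.5 mm, top edge at z 113). The tool always points down, so my plan has four steps:
1. Push the plate upright with one finger and pinch it.
2. Carry it, yaw 180°, and stand it on the stack.
3. Lower its edge along the outer finger.
4. Push it back against the hoop.

```bash
cat > rel.py <<'E'
# rel.py frame X Y Z az_deg : shift/turn (tool axes) from current pose; frame rackA/rackB/caddy
import sys; from h import *; from plant import bot
F={"rackA":((331*.213+418.6*.977,331*.977-418.6*.213),77.7),"rackB":((331*.213+534.6*.977,331*.977-534.6*.213),77.7),"caddy":((541.,-199.5),69.3)}
s=bot.observe(); q=np.array(s["eef_rot"]); M=R.from_quat(q[[1,2,3,0]]).as_matrix(); az=np.degrees(np.arctan2(M[1,0],M[0,0]))
for f,(o,a) in F.items():
    ca,sa=np.cos(np.radians(a)),np.sin(np.radians(a)); X=np.array([[ca,sa],[-sa,ca]])@(s["ee_pos"][:2]-o); print(f,"now XY",X.round(1),"z %.1f"%s["ee_pos"][2],"jaw az rel %.2f"%(az-a))
print("t %.2f"%s["t"],"F",s["contact_force"].round(1),"grip %.1f"%s["grip_width"],"q",s["qpos"].round(2))
if len(sys.argv)>1:
    o,a=F[sys.argv[1]]; x,y,z,r=map(float,sys.argv[2:6]); ca,sa=np.cos(np.radians(a)),np.sin(np.radians(a))
    w=np.array([o[0]+ca*x-sa*y,o[1]+sa*x+ca*y,z]); print("world",w.round(1),"tool shift",(M.T@(w-s["ee_pos"])).round(1),"turn %.1f"%((az-a-r+180)%360-180))
E
python3 -m inch '[[[-17.5,6,-47.4,0],[-17.5,6,-47.4,0],[-17.5,6,-47.4,0],[-17.5,6,-47.4,0],[-17.5,6,-47.4,0],[-17.5,6,-47.4,0],[-17.5,6,-47.4,0],[-17.5,6,-47.4,0]]]' 88
python3 rel.py rackA 10 0 190 0
```

```text
t: 1.9
ee_pos: [483.2, 243.1, 254.6]
eef_rot: [-0.574, 0.574, 0.413, -0.413]
contact_force: [0.2, 0.0, 0.3]
grip_width: 87.9
rackA now XY [ 9.5 -1.8] z 254.6 jaw az rel -6.26
rackB now XY [  9.5 114.2] z 254.6 jaw az rel -6.26
caddy now XY [393.6 210.5] z 254.6 jaw az rel 2.14
t 1.90 F [0.2 0.  0.3] grip 87.9 q [ 0.25  0.39  1.52  0.    1.23 -1.  ]
world [481.6 244.  190. ] tool shift [ 0.3 64.6  1.8] turn -6.3
```

```bash
python3 -m inch '[[[0,12,0.5,-3.2],[0,12,0.5,-3.1],[0,14,0.5,0],[0,14,0.3,0],[0,13,0,0],[0,0,0,0],[0,0,0,0],[0,0,0,0]]]' 
python3 rel.py rackA 10 0 152 0
python3 - <<'E'
from h import *; from plant import bot
i=[]
for c in ["scene","wrist"]:
    d=bot.camera(c); np.savez(c+"1.npz",**d); i.append(d["color"])
cv2.imwrite("pics/c2.png",cv2.hconcat([cv2.resize(i[0][110:290,270:420],(400,480)),cv2.resize(i[1],(400,480))]))
W=cloud(dict(np.load("wrist1.npz"))); m=(W[...,2]>60)&(W[...,2]<130); p=W[m]
X=np.c_[p[:,:2]@[.213,.977]-331,p[:,:2]@[.977,-.213],p[:,2]]
print(len(p),np.percentile(X,[1,50,99],axis=0).round(1))
for a,b in[(95,99),(99,103),(103,107),(107,111),(111,116)]:
    k=(X[:,2]>a)&(X[:,2]<b)&(X[:,0]>-40)&(X[:,0]<40)
    if k.sum()>5: print(a,b,k.sum(),np.percentile(X[k],[2,50,98],axis=0).round(1).tolist())
E
```

```text
t: 2.9
ee_pos: [480.5, 244.9, 190.2]
eef_rot: [-0.55, 0.551, 0.444, -0.443]
contact_force: [0.5, -0.3, -0.8]
grip_width: 88.2
rackA now XY [10.6  1.3] z 190.2 jaw az rel 0.05
rackB now XY [ 10.6 117.3] z 190.2 jaw az rel 0.05
caddy now XY [394.3 213.7] z 190.2 jaw az rel 8.45
t 2.90 F [ 0.5 -0.3 -0.8] grip 88.2 q [ 0.25  0.46  1.6  -0.    1.08 -1.1 ]
world [481.6 244.  152. ] tool shift [-0.6 38.2 -1.3] turn 0.0
16933 [[-21.8 361.   60.7]
 [  7.2 413.3  91.9]
 [ 41.1 517.3 127.8]]
95 99 1217 [[-21.8, 369.5, 95.1], [3.4, 416.4, 97.0], [6.2, 498.6, 98.9]]
99 103 1245 [[-21.6, 369.2, 99.1], [-0.5, 414.3, 100.9], [2.1, 495.4, 102.9]]
103 107 1721 [[-20.6, 369.5, 103.1], [-5.4, 410.2, 105.3], [-2.0, 492.9, 106.9]]
107 111 2055 [[-18.3, 370.3, 107.1], [-10.0, 407.4, 109.1], [-5.9, 490.5, 110.9]]
111 116 1041 [[-14.5, 370.6, 111.0], [-12.0, 406.8, 112.0], [-9.6, 489.2, 113.6]]
```

View pics/c2.png

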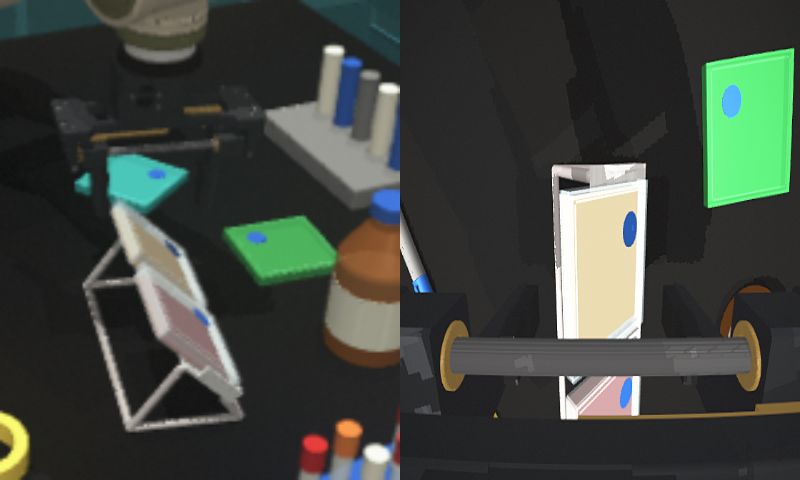

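The scene crop shows the fingers straddling plate A's upper edge at (95,170) and (240,160). The wrist view shows plate A at (600,260) between the fingers, and its lid corner measures X −13, z 113, as expected. I'll descend, then push it upright.

```bash
python3 -m inch '[[[0,8,-1.3,0],[0,10,0,0],[0,10,0,0],[0,10,0,0],[0,0,0,0],[4,0,0,0],[5,0,0,0],[5,0,0,0]]]' 
python3 -m inch '[[[6,0,0,0],[6,0,0,0],[6,0,0,0],[5,0,0,0],[5,0,0,0],[4,0,0,0],[4,0,0,0],[0,0,0,0]]]' 
python3 rel.py
python3 - <<'E'
from h import *; from plant import bot
d=bot.camera("scene"); cv2.imwrite("pics/c3.png",cv2.resize(d["color"][110:290,270:420],(667,800))[:600])
E
```

```text
t: 4.0
ee_pos: [484.6, 258.1, 152.1]
eef_rot: [-0.55, 0.551, 0.444, -0.444]
contact_force: [-4.5, -14.8, 11.8]
grip_width: 87.9
t: 5.0
ee_pos: [492.1, 293.6, 151.6]
eef_rot: [0.55, -0.55, -0.444, 0.444]
contact_force: [-0.0, -0.5, -1.1]
grip_width: 88.2
rackA now XY [60.7  0.3] z 151.6 jaw az rel 0.06
rackB now XY [ 60.7 116.3] z 151.6 jaw az rel 0.06
caddy now XY [444. 220.] z 151.6 jaw az rel 8.46
t 5.00 F [-0.  -0.5 -1.1] grip 88.2 q [ 0.33  0.57  1.53  0.    1.04 -1.02]
```

View pics/c3.png

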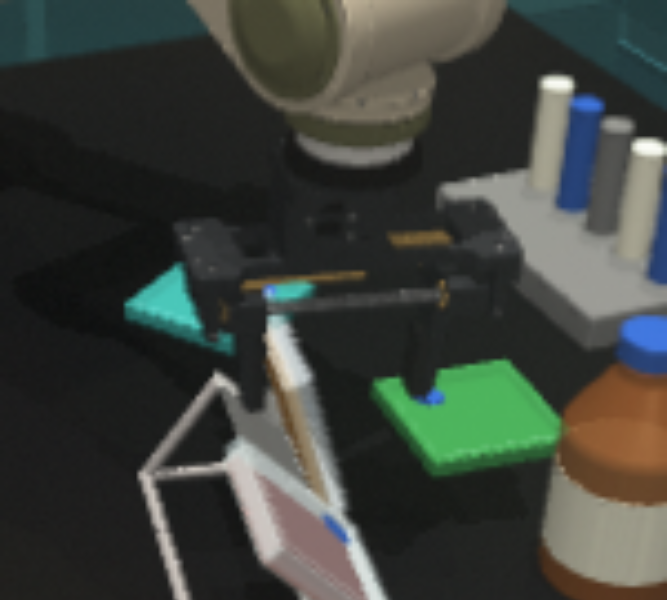

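The view shows plate A nearly upright, leaning on the left finger at (255,370), with its lid still on. Now I'll close the jaws.

```bash
python3 -m inch '[[[-3,0,0,0],[-3,0,0,0],[-3,0,0,0],[-3,0,0,0],[-2,0,0,0],[-1,0,0,0],[0,0,0,0],[0,0,0,0]]]' 40 20
python3 -m inch '[[[0,0,0,0],[0,0,0,0],[0,0,0,0],[0,0,0,0],[0,0,0,0],[0,0,0,0],[0,0,0,0],[0,0,0,0]]]' 5 20
python3 rel.py
python3 - <<'E'
from h import *; from plant import bot
d=bot.camera("scene"); cv2.imwrite("pics/c4.png",cv2.resize(d["color"][110:290,270:420],(500,600)))
E
```

```text
t: 6.05
ee_pos: [489.0, 278.8, 151.7]
eef_rot: [-0.55, 0.55, 0.444, -0.444]
contact_force: [0.1, 0.5, 0.1]
grip_width: 40.0
t: 7.05
ee_pos: [488.9, 278.7, 151.7]
eef_rot: [0.551, -0.55, -0.444, 0.444]
contact_force: [-0.1, 0.8, -1.7]
grip_width: 16.9
rackA now XY [45.5  0.2] z 151.7 jaw az rel 0.05
rackB now XY [ 45.5 116.2] z 151.7 jaw az rel 0.05
caddy now XY [429.  217.7] z 151.7 jaw az rel 8.45
t 7.05 F [-0.1  0.8 -1.7] grip 16.9 q [ 0.31  0.55  1.56  0.    1.03 -1.05]
```

View pics/c4.png

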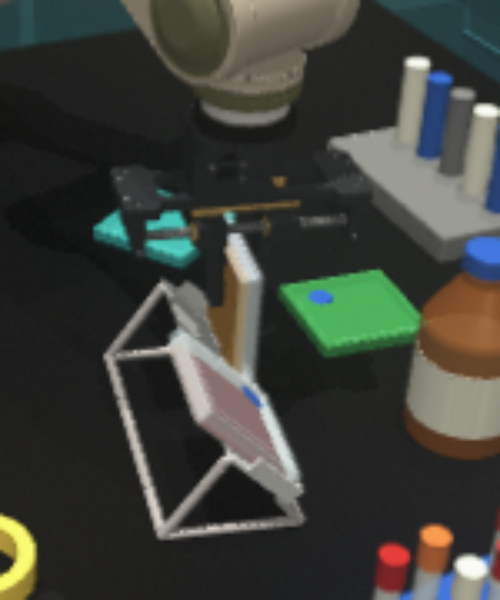

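Plate A is pinched at 16.9 mm and vertical, with its lid on the right at (250,300). Next I'll lift it, carry it over the caddy and yaw it round.

```bash
python3 -m inch '[[[0,-10,0,0],[0,-20,0,0],[0,-30,0,0],[0,-40,0,0],[0,-40,0,0],[-20,0,-7,0],[-43,0,-15.5,0],[-45,0,-16,0]]]' 
python3 -m inch '[[[-45,0,-16,0],[-45,0,-16,0],[-45,0,-16,0],[-45,0,-16,0],[-45,0,-16,0],[-45,0,-16,0],[-40,0,-13,0],[-18,0,-7.5,0]]]' 
python3 -m inch '[[[0,0,0,8],[0,0,0,10.4],[0,0,0,10.4],[0,0,0,10.4],[0,0,0,10.4],[0,0,0,10.4],[0,0,0,10.4],[0,0,0,10.4]]]' 
python3 -m inch '[[[0,0,0,10.4],[0,0,0,10.4],[0,0,0,10.4],[0,0,0,10.4],[0,0,0,10.4],[0,0,0,10.4],[0,0,0,10.4],[0,0,0,10.4]]]' 
python3 rel.py caddy 20 0 180 180
```

```text
t: 8.1
ee_pos: [503.5, 164.0, 292.5]
eef_rot: [-0.55, 0.55, 0.444, -0.444]
contact_force: [1.5, 0.3, -0.6]
grip_width: 16.8
t: 9.1
ee_pos: [547.8, -182.0, 292.1]
eef_rot: [-0.551, 0.551, 0.443, -0.443]
contact_force: [0.7, 0.6, -1.0]
grip_width: 17.0
t: 10.1
ee_pos: [548.0, -179.4, 292.2]
eef_rot: [0.707, -0.707, 0.021, -0.021]
contact_force: [-0.4, 0.4, -1.8]
grip_width: 16.7
t: 11.1
ee_pos: [548.0, -179.4, 292.2]
eef_rot: [0.515, -0.515, 0.485, -0.485]
contact_force: [0.9, -0.5, -1.4]
grip_width: 17.1
rackA now XY [-389.5 -155.1] z 292.2 jaw az rel -164.25
rackB now XY [-389.6  -39.1] z 292.2 jaw az rel -164.25
caddy now XY [21.3  0.5] z 292.2 jaw az rel -155.85
t 11.10 F [ 0.9 -0.5 -1.4] grip 17.1 q [-0.52  0.43  1.35  0.    1.35  0.99]
world [ 548.1 -180.8  180. ] tool shift [ 1.400e+00  1.122e+02 -1.000e-01] turn 24.2
```

```bash
python3 -m inch '[[[0,15,0,8],[0,25,0,8],[0,25,0,8.2],[0,25,0,0],[0,12,0,0],[1.4,0,0,0],[0,0,0,0],[0,0,0,0]]]' 
python3 rel.py caddy 20 0 180 180
python3 - <<'E'
from h import *; from plant import bot
i=[]
for c in ["scene","side"]:
    d=bot.camera(c); W=cloud(d); a=np.radians(69.3); o=np.array([541,-199.5])
    X=np.dstack([(W[...,:2]-o)@[np.cos(a),np.sin(a)],(W[...,:2]-o)@[-np.sin(a),np.cos(a)],W[...,2]])
    m=(abs(X[...,1])<56)&(X[...,0]>0)&(X[...,0]<42)&(X[...,2]>44)&(X[...,2]<180); p=X[m]
    print(c,m.sum(),np.percentile(p,[1,50,99],axis=0).round(1).tolist())
    for z in range(44,180,8):
        k=(p[:,2]>z)&(p[:,2]<z+8)
        if k.sum(): print(z,k.sum(),np.percentile(p[k][:,:2],[5,50,95],axis=0).round().tolist())
    i.append(d["color"])
cv2.imwrite("pics/c5.png",cv2.hconcat([cv2.resize(i[0][150:320,90:240],(400,453)),cv2.resize(i[1][190:360,300:450],(400,453))]))
E
```

```text
t: 12.1
ee_pos: [547.7, -181.7, 190.6]
eef_rot: [-0.404, 0.403, -0.58, 0.581]
contact_force: [0.9, 0.2, -0.2]
grip_width: 16.9
rackA now XY [-391.8 -155.2] z 190.6 jaw az rel -188.15
rackB now XY [-391.8  -39.2] z 190.6 jaw az rel -188.15
caddy now XY [19.1  0.1] z 190.6 jaw az rel -179.75
t 12.10 F [ 0.9  0.2 -0.2] grip 16.9 q [-0.52  0.53  1.48  0.    1.13  1.4 ]
world [ 548.1 -180.8  180. ] tool shift [-0.9 10.6  0. ] turn 0.2
scene 948 [[1.6, -50.3, 79.4], [25.5, -25.7, 141.6], [41.5, 42.4, 178.6]]
76 39 [[25.0, -37.0], [27.0, 1.0], [28.0, 43.0]]
84 68 [[13.0, -49.0], [26.0, -19.0], [27.0, 41.0]]
92 64 [[13.0, -49.0], [26.0, -20.0], [27.0, 42.0]]
100 59 [[12.0, -50.0], [26.0, -35.0], [27.0, 16.0]]
108 55 [[12.0, -49.0], [26.0, -40.0], [27.0, 5.0]]
116 47 [[12.0, -49.0], [25.0, -44.0], [27.0, -6.0]]
124 57 [[12.0, -49.0], [26.0, -40.0], [36.0, -7.0]]
132 71 [[13.0, -49.0], [26.0, -25.0], [41.0, -4.0]]
140 70 [[11.0, -49.0], [26.0, -31.0], [41.0, -7.0]]
148 70 [[12.0, -49.0], [26.0, -30.0], [40.0, -5.0]]
156 67 [[12.0, -49.0], [26.0, -32.0], [38.0, -6.0]]
164 84 [[2.0, -49.0], [26.0, -18.0], [39.0, -0.0]]
172 197 [[2.0, -48.0], [18.0, -17.0], [34.0, 10.0]]
side 984 [[3.8, -33.5, 78.3], [11.9, 30.0, 129.5], [37.5, 52.6, 178.7]]
68 1 [[21.0, 49.0], [21.0, 49.0], [21.0, 49.0]]
76 65 [[11.0, -33.0], [12.0, 16.0], [17.0, 50.0]]
84 94 [[11.0, -32.0], [12.0, 10.0], [19.0, 52.0]]
92 86 [[11.0, -28.0], [12.0, 18.0], [20.0, 52.0]]
100 85 [[10.0, -24.0], [12.0, 19.0], [19.0, 52.0]]
108 62 [[11.0, 3.0], [12.0, 30.0], [20.0, 52.0]]
116 58 [[11.0, 9.0], [12.0, 34.0], [21.0, 52.0]]
124 55 [[9.0, 9.0], [12.0, 35.0], [21.0, 52.0]]
132 68 [[7.0, 8.0], [12.0, 31.0], [21.0, 52.0]]
140 72 [[4.0, 8.0], [12.0, 30.0], [21.0, 52.0]]
148 59 [[5.0, 9.0], [12.0, 34.0], [20.0, 52.0]]
156 62 [[10.0, 10.0], [12.0, 37.0], [38.0, 52.0]]
164 64 [[11.0, 8.0], [12.0, 34.0], [38.0, 52.0]]
172 153 [[11.0, 1.0], [18.0, 36.0], [35.0, 52.0]]
```

View pics/c5.png

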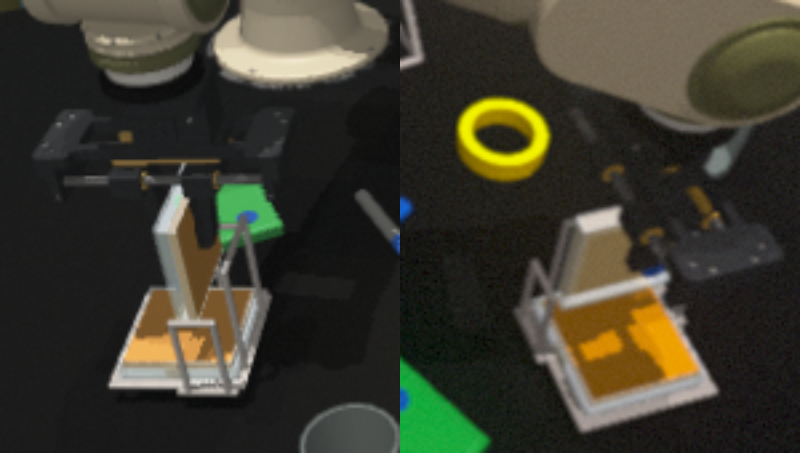

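The views show plate A vertical over the stack, with its bottom 112 mm below the TCP, and the hoop close behind the inner finger. With the body this long, lowering it toward the open side would run into the tall hoop. Leaning the plate sideways toward caddy −Y avoids that, and a quarter-turn yaw is allowed. I'll rise and yaw −90°.

```bash
python3 -m inch '[[[0,-15,0,0],[0,-30,0,0],[0,-15,0,-8],[0,0,0,-10.4],[0,0,0,-10.4],[0,0,0,-10.4],[0,0,0,-10.4],[0,0,0,-10.4]]]' 
python3 -m inch '[[[0,0,0,-10.4],[0,0,0,-10.4],[0,0,0,-9.2],[0,0,0,0],[0,0,0,0],[0,0,0,0],[0,0,0,0],[0,0,0,0]]]' 
python3 rel.py caddy -4 43.5 152 -90
```

```text
t: 13.2
ee_pos: [547.5, -181.6, 251.0]
eef_rot: [-0.641, 0.641, -0.299, 0.3]
contact_force: [0.2, -0.0, -1.6]
grip_width: 17.4
t: 14.2
ee_pos: [547.4, -181.5, 249.7]
eef_rot: [0.696, -0.696, 0.126, -0.126]
contact_force: [-0.3, 1.0, -1.2]
grip_width: 16.5
rackA now XY [-391.7 -154.9] z 249.7 jaw az rel -98.18
rackB now XY [-391.7  -38.9] z 249.7 jaw az rel -98.18
caddy now XY [19.1  0.4] z 249.7 jaw az rel -89.78
t 14.20 F [-0.3  1.  -1.2] grip 16.5 q [-0.52  0.47  1.41 -0.    1.26 -0.17]
world [ 498.9 -187.9  152. ] tool shift [-43.2  97.7 -22.9] turn 0.2
```

```bash
python3 -m inch '[[[-15,0,-8,0],[-20,0,-10,0],[-8.2,0,-4.9,0],[0,20,0,0],[0,30,0,0],[0,25,0,0],[0,12,0,0],[0,7,0,0]]]' 
python3 -m inch '[[[0,2,0,0],[0,1,0,0],[0,1,0,0],[0,1,0,0],[0,1,0,0],[0,0,0,0],[0,0,0,0],[0,0,0,0]]]' 
python3 rel.py
```

```text
t: 15.2
ee_pos: [499.2, -188.0, 155.6]
eef_rot: [-0.696, 0.696, -0.125, 0.126]
contact_force: [-0.1, -0.4, -0.3]
grip_width: 17.1
t: 16.2
ee_pos: [499.0, -188.0, 150.5]
eef_rot: [-0.696, 0.696, -0.125, 0.126]
contact_force: [-1.7, 1.5, 5.3]
grip_width: 16.9
rackA now XY [-408.4 -109.1] z 150.5 jaw az rel -98.15
rackB now XY [-408.4    6.9] z 150.5 jaw az rel -98.15
caddy now XY [-4.1 43.3] z 150.5 jaw az rel -89.75
t 16.20 F [-1.7  1.5  5.3] grip 16.9 q [-0.58  0.5   1.66 -0.    0.98 -0.22]
```

```bash
python3 -m inch '[[[0,0,0,0],[0,0,0,0],[2,0,0,0],[4,0,0,0],[4,0,0,0],[4,0,0,0],[4,0,0,0],[1,0,0,0]]]' 30
python3 rel.py;  cat > look.py <<'E'
import sys; from h import *; from plant import bot
i=[]
for c in ["scene","side"]:
    d=bot.camera(c); W=cloud(d); a=np.radians(69.3); o=np.array([541,-199.5])
    X=np.dstack([(W[...,:2]-o)@[np.cos(a),np.sin(a)],(W[...,:2]-o)@[-np.sin(a),np.cos(a)],W[...,2]])
    m=(abs(X[...,1])<100)&(X[...,0]>-54)&(X[...,0]<-28)&(X[...,2]>24)&(X[...,2]<145); p=X[m]
    print(c,m.sum())
    for z in range(24,145,8):
        k=(p[:,2]>z)&(p[:,2]<z+8)
        if k.sum()>2: print(z,k.sum(),np.percentile(p[k][:,:2],[3,50,97],axis=0).round().tolist())
    i.append(d["color"])
cv2.imwrite(sys.argv[1],cv2.hconcat([cv2.resize(i[0][170:310,90:240],(400,373)),cv2.resize(i[1][220:360,300:450],(400,373))]))
E
python3 look.py pics/c6.png
```

```text
t: 17.2
ee_pos: [517.0, -194.6, 149.7]
eef_rot: [-0.696, 0.696, -0.125, 0.126]
contact_force: [-0.0, -0.3, 0.2]
grip_width: 30.2
rackA now XY [-411. -128.] z 149.7 jaw az rel -98.15
rackB now XY [-411.  -12.] z 149.7 jaw az rel -98.15
caddy now XY [-3.9 24.2] z 149.7 jaw az rel -89.75
t 17.20 F [-0.  -0.3  0.2] grip 30.2 q [-0.57  0.54  1.6  -0.    1.01 -0.22]
scene 360
24 33 [[-49.0, -52.0], [-39.0, -49.0], [-28.0, -45.0]]
32 225 [[-47.0, -48.0], [-38.0, -6.0], [-29.0, 36.0]]
40 26 [[-52.0, -38.0], [-43.0, 34.0], [-29.0, 36.0]]
48 20 [[-51.0, 30.0], [-42.0, 32.0], [-31.0, 33.0]]
56 19 [[-53.0, 27.0], [-42.0, 29.0], [-30.0, 31.0]]
64 21 [[-54.0, 26.0], [-40.0, 27.0], [-30.0, 28.0]]
72 16 [[-50.0, 23.0], [-41.0, 25.0], [-31.0, 26.0]]
side 1061
24 98 [[-49.0, -48.0], [-47.0, -4.0], [-34.0, 48.0]]
32 268 [[-48.0, -48.0], [-40.0, -18.0], [-29.0, 46.0]]
40 43 [[-54.0, -48.0], [-45.0, 44.0], [-31.0, 50.0]]
48 46 [[-53.0, 31.0], [-46.0, 46.0], [-29.0, 49.0]]
56 47 [[-53.0, 30.0], [-46.0, 44.0], [-29.0, 47.0]]
64 46 [[-54.0, 28.0], [-45.0, 42.0], [-31.0, 44.0]]
72 49 [[-54.0, 28.0], [-45.0, 40.0], [-28.0, 43.0]]
80 52 [[-54.0, 23.0], [-47.0, 37.0], [-30.0, 40.0]]
88 44 [[-54.0, 22.0], [-45.0, 35.0], [-29.0, 38.0]]
96 56 [[-54.0, 20.0], [-46.0, 33.0], [-30.0, 36.0]]
104 50 [[-53.0, 16.0], [-45.0, 31.0], [-29.0, 33.0]]
112 50 [[-54.0, 15.0], [-48.0, 29.0], [-31.0, 31.0]]
120 56 [[-54.0, 13.0], [-44.0, 27.0], [-30.0, 29.0]]
128 113 [[-54.0, 8.0], [-43.0, 21.0], [-29.0, 27.0]]
136 43 [[-53.0, 12.0], [-42.0, 18.0], [-30.0, 26.0]]
```

View pics/c6.png

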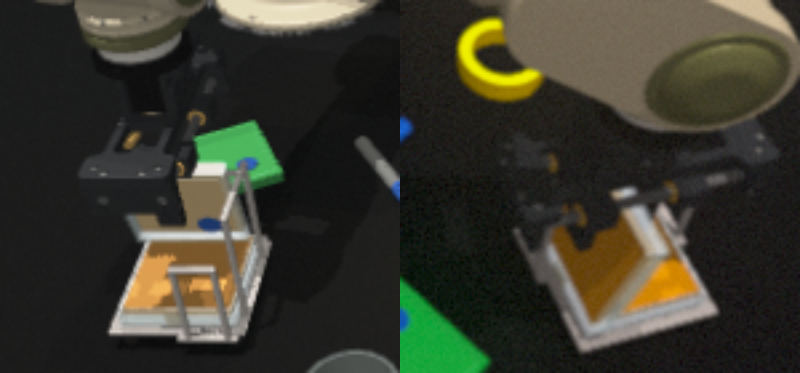

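Plate A now leans 15° on the outer finger with its foot at Y≈35, as modelled. I'll keep lowering it.

```bash
python3 -m inch '[[[0,0,0,0],[0,0,0,0],[2,0,0,0],[3,0,0,0],[3,0,0,0],[3,0,0,0],[3,0,0,0],[0,0,0,0]]]' 50
python3 -m inch '[[[0,0,0,0],[0,0,0,0],[0,0,0,0],[1,0,0,0],[2,0,0,0],[2,0,0,0],[1,0,0,0],[0,0,0,0]]]' 64
python3 rel.py; python3 look.py pics/t.png
```

```text
t: 18.3
ee_pos: [530.0, -199.5, 149.7]
eef_rot: [-0.696, 0.696, -0.125, 0.126]
contact_force: [-0.6, -0.4, 1.3]
grip_width: 49.9
t: 19.3
ee_pos: [535.6, -201.5, 149.7]
eef_rot: [-0.696, 0.696, -0.126, 0.126]
contact_force: [-0.3, 0.4, 0.3]
grip_width: 64.0
rackA now XY [-413.8 -147.6] z 149.7 jaw az rel -98.15
rackB now XY [-413.8  -31.6] z 149.7 jaw az rel -98.15
caddy now XY [-3.8  4.4] z 149.7 jaw az rel -89.75
t 19.30 F [-0.3  0.4  0.3] grip 64.0 q [-0.56  0.57  1.53 -0.    1.04 -0.21]
scene 242
24 29 [[-49.0, -52.0], [-40.0, -49.0], [-30.0, -48.0]]
32 190 [[-47.0, -48.0], [-37.0, -17.0], [-28.0, 19.0]]
40 3 [[-53.0, -39.0], [-51.0, 26.0], [-44.0, 27.0]]
56 4 [[-52.0, 14.0], [-50.0, 16.0], [-46.0, 18.0]]
64 5 [[-52.0, 6.0], [-45.0, 8.0], [-41.0, 9.0]]
72 3 [[-48.0, 0.0], [-48.0, 0.0], [-37.0, 4.0]]
80 7 [[-53.0, -4.0], [-45.0, -1.0], [-39.0, -1.0]]
side 1132
24 96 [[-48.0, -48.0], [-47.0, 6.0], [-32.0, 48.0]]
32 219 [[-48.0, -48.0], [-42.0, -22.0], [-30.0, 46.0]]
40 18 [[-54.0, -44.0], [-52.0, 34.0], [-34.0, 44.0]]
48 62 [[-54.0, 27.0], [-45.0, 42.0], [-31.0, 46.0]]
56 73 [[-54.0, 19.0], [-44.0, 36.0], [-28.0, 41.0]]
64 85 [[-54.0, 12.0], [-45.0, 29.0], [-29.0, 34.0]]
72 81 [[-54.0, 6.0], [-45.0, 22.0], [-30.0, 28.0]]
80 78 [[-53.0, -1.0], [-42.0, 16.0], [-29.0, 21.0]]
88 84 [[-53.0, -9.0], [-45.0, 9.0], [-30.0, 14.0]]
96 81 [[-54.0, -13.0], [-44.0, 2.0], [-29.0, 7.0]]
104 88 [[-54.0, -20.0], [-45.0, -4.0], [-29.0, 1.0]]
112 118 [[-53.0, -29.0], [-42.0, -13.0], [-28.0, -6.0]]
120 49 [[-51.0, -22.0], [-39.0, -16.0], [-29.0, -12.0]]
```

```bash
python3 -m inch '[[[0,0,0,0],[0,2,0,0],[0,2,0,0],[1,2,0,0],[1,2,0,0],[2,0,0,0],[2,0,0,0],[0,0,0,0]]]' 80
python3 rel.py|tail -2; python3 look.py pics/t.png
```

```text
t: 20.4
ee_pos: [541.2, -203.7, 141.7]
eef_rot: [-0.696, 0.696, -0.125, 0.126]
contact_force: [0.6, 0.6, -0.1]
grip_width: 80.2
caddy now XY [-3.9 -1.7] z 141.7 jaw az rel -89.75
t 20.40 F [ 0.6  0.6 -0.1] grip 80.2 q [-0.56  0.6   1.52  0.    1.03 -0.21]
scene 196
24 24 [[-49.0, -52.0], [-38.0, -49.0], [-29.0, -46.0]]
32 131 [[-47.0, -51.0], [-38.0, -30.0], [-29.0, 0.0]]
88 7 [[-51.0, -41.0], [-40.0, -39.0], [-35.0, -36.0]]
96 28 [[-53.0, -43.0], [-43.0, -40.0], [-30.0, -36.0]]
136 4 [[-38.0, -86.0], [-35.0, -86.0], [-33.0, -85.0]]
side 1086
24 97 [[-49.0, -48.0], [-47.0, 3.0], [-32.0, 48.0]]
32 165 [[-48.0, -49.0], [-44.0, -21.0], [-30.0, 47.0]]
40 16 [[-53.0, -42.0], [-52.0, 31.0], [-39.0, 41.0]]
48 73 [[-54.0, 21.0], [-47.0, 41.0], [-30.0, 46.0]]
56 99 [[-53.0, 15.0], [-43.0, 33.0], [-30.0, 42.0]]
64 106 [[-54.0, 2.0], [-45.0, 23.0], [-29.0, 32.0]]
72 114 [[-53.0, -10.0], [-44.0, 12.0], [-29.0, 20.0]]
80 110 [[-53.0, -19.0], [-44.0, 1.0], [-30.0, 9.0]]
88 106 [[-53.0, -31.0], [-44.0, -9.0], [-29.0, -3.0]]
96 123 [[-53.0, -40.0], [-44.0, -21.0], [-29.0, -13.0]]
104 70 [[-53.0, -37.0], [-41.0, -28.0], [-30.0, -22.0]]
136 4 [[-36.0, -66.0], [-34.0, 82.0], [-31.0, 83.0]]
144 3 [[-37.0, -87.0], [-36.0, -80.0], [-35.0, 70.0]]
```

```bash
python3 -m inch '[[[0,2,0,0],[0,3,0,0],[0,3,0,0],[1,3,0,0],[1,1,0,0],[1,0,0,0],[1,0,0,0],[0,0,0,0]]]' 88
python3 rel.py|tail -2; python3 look.py pics/t.png|sed -n '/side/,$p'
```

```text
t: 21.5
ee_pos: [544.9, -205.1, 129.8]
eef_rot: [-0.696, 0.696, -0.125, 0.126]
contact_force: [0.0, -1.0, -0.1]
grip_width: 88.5
caddy now XY [-3.8 -5.6] z 129.8 jaw az rel -89.75
t 21.50 F [ 0.  -1.  -0.1] grip 88.5 q [-0.56  0.62  1.51  0.    1.01 -0.2 ]
side 942
24 24 [[-51.0, -40.0], [-46.0, 47.0], [-30.0, 49.0]]
32 23 [[-53.0, -37.0], [-52.0, 14.0], [-32.0, 51.0]]
40 101 [[-54.0, -47.0], [-53.0, 11.0], [-32.0, 50.0]]
48 266 [[-53.0, -42.0], [-48.0, 27.0], [-29.0, 49.0]]
56 403 [[-51.0, -44.0], [-40.0, -10.0], [-29.0, 39.0]]
128 15 [[-38.0, -89.0], [-36.0, 76.0], [-30.0, 80.0]]
136 85 [[-38.0, -85.0], [-36.0, 47.0], [-29.0, 79.0]]
144 25 [[-37.0, -81.0], [-31.0, 1.0], [-29.0, 79.0]]
```

View pics/t.png

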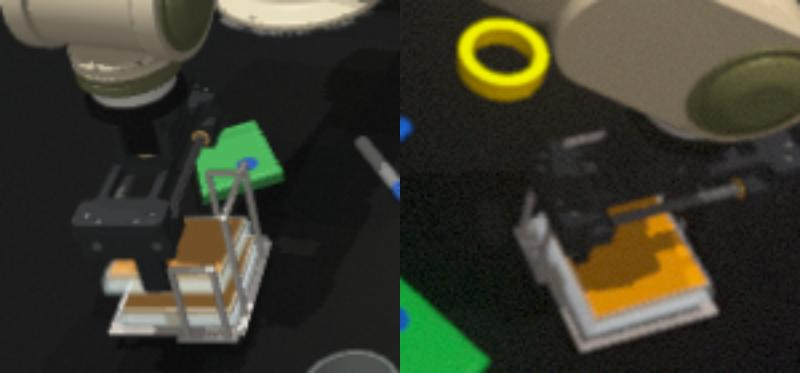

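```bash
cat > top.py <<'E'
from h import *; from plant import bot
d=bot.camera("side"); W=cloud(d); a=np.radians(69.3); o=np.array([541,-199.5])
X=np.dstack([(W[...,:2]-o)@[np.cos(a),np.sin(a)],(W[...,:2]-o)@[-np.sin(a),np.cos(a)],W[...,2]])
m=(abs(X[...,1])<90)&(X[...,0]>-100)&(X[...,0]<60)&(X[...,2]>44)&(X[...,2]<90); p=X[m]
b=None;rng=np.random.default_rng(0)
for _ in range(400):
    q=p[rng.choice(len(p),3,False)]; n=np.cross(q[1]-q[0],q[2]-q[0]); L=np.linalg.norm(n)
    if L<300 or abs(n[2])/L<.8: continue
    i=abs((p-q[0])@n/L)<1.5
    if b is None or i.sum()>b.sum(): b=i
q=p[b]; c=q.mean(0); n=np.linalg.svd(q-c,full_matrices=False)[2][2]; n*=np.sign(n[2])
print("plane n",n.round(3),"tilt deg %.1f"%np.degrees(np.arccos(n[2])),"ht at seat centre %.1f"%(c[2]-(n[0]*-c[0]+n[1]*-c[1])/n[2]),len(q))
print("ext XY",np.percentile(q[:,:2],[0.5,99.5],axis=0).round(1).tolist(),cv2.minAreaRect(q[:,:2].astype(np.float32)))
E
python3 top.py
```

```text
plane n [0.014 0.01  1.   ] tilt deg 1.0 ht at seat centre 54.4 1008
ext XY [[-51.4, -46.7], [35.3, 60.8]] ((-3.4619979858398438, 8.79177474975586), (112.13452911376953, 97.0709228515625), 89.14839935302734)
```

Plate A is flat on the stack: 1.0° tilt, top at 54.4 mm against 54 expected, resting against the +Y side hoop. It slid the last stretch on its own, so for B I'll start nearer the side hoop. That lets the finger control the angle the whole way. Now for plate B.

```bash
python3 -m inch '[[[0,-15,0,0],[0,-30,0,0],[0,-40,0,0],[0,-45,0,0],[0,-30,0,-10.5],[0,0,0,-10.5],[0,0,0,-10.5],[0,0,0,-10.5]]]' 88
python3 -m inch '[[[0,0,0,-10.5],[0,0,0,-10.5],[0,0,0,-10.5],[0,0,0,-10.5],[0,0,0,-10.5],[0,0,0,-3.9],[0,0,0,0],[0,0,0,0]]]'
python3 top.py; python3 rel.py rackB 8 0 190 0
```

```text
t: 22.65
ee_pos: [544.7, -204.9, 290.9]
eef_rot: [-0.694, 0.695, 0.135, -0.134]
contact_force: [-0.0, 0.4, -0.4]
grip_width: 88.1
t: 23.65
ee_pos: [544.8, -205.0, 290.3]
eef_rot: [-0.55, 0.55, 0.444, -0.444]
contact_force: [0.2, 0.1, 0.1]
grip_width: 88.1
plane n [0.003 0.002 1.   ] tilt deg 0.2 ht at seat centre 54.3 1483
ext XY [[-51.1, -47.0], [46.7, 48.6]] ((2.8125038146972656, -1.2019271850585938), (109.18244171142578, 127.9847183227539), 0.4704188108444214)
rackA now XY [-415.2 -157.4] z 290.1 jaw az rel 0.18
rackB now XY [-415.2  -41.4] z 290.1 jaw az rel 0.18
caddy now XY [-3.8 -5.5] z 290.1 jaw az rel 8.58
t 23.70 F [-0.1  0.1 -0.3] grip 88.1 q [-0.56  0.45  1.34  0.    1.36 -1.92]
world [594.5 217.3 190. ] tool shift [423.4 100.   40.1] turn 0.2
```

Seen without the gripper in the way, plate A lies flat (0.2°), centred near X −2, Y +1. Going to plate B.

```bash
python3 -m inch '[[[30,0,3,0.2],[57,0,5,0],[60,0,5.5,0],[60,0,6,0],[60,0,6,0],[60,0,6,0],[57,0,5,0],[39,0,3.6,0]]]'
python3 -m inch '[[[0,25,0,0],[0,35,0,0],[0,30,0,0],[0,10,0,0],[0,0,0,0],[0,0,0,0],[0,0,0,0],[0,0,0,0]]]'
python3 rel.py rackB 8 0 152 0
python3 - <<'E'
from h import *; from plant import bot
W=cloud(bot.camera("wrist")); p=W[(W[...,2]>60)&(W[...,2]<130)]
X=np.c_[p[:,:2]@[.213,.977]-331,p[:,:2]@[.977,-.213],p[:,2]]
for a,b in[(80,85),(95,99),(103,107),(107,111),(111,116)]:
    k=(X[:,2]>a)&(X[:,2]<b)&(X[:,0]>-40)&(X[:,0]<40)
    if k.sum()>5: print(a,b,k.sum(),np.percentile(X[k],[2,50,98],axis=0).round(1).tolist())
E
```

```text
t: 24.7
ee_pos: [595.1, 219.4, 289.8]
eef_rot: [0.55, -0.55, -0.444, 0.444]
contact_force: [-0.4, -0.9, 0.2]
grip_width: 88.0
t: 25.7
ee_pos: [595.4, 216.9, 190.3]
eef_rot: [-0.55, 0.551, 0.444, -0.444]
contact_force: [0.2, -0.1, 0.3]
grip_width: 88.0
rackA now XY [   7.8 -117. ] z 190.3 jaw az rel 0.05
rackB now XY [ 7.8 -1. ] z 190.3 jaw az rel 0.05
caddy now XY [408.8  96.3] z 190.3 jaw az rel 8.45
t 25.70 F [ 0.2 -0.1  0.3] grip 88.0 q [ 0.16  0.65  1.28 -0.    1.21 -1.19]
world [594.5 217.3 152. ] tool shift [ 0.2 38.3  1. ] turn 0.0
80 85 1043 [[13.6, 485.2, 80.1], [18.2, 527.1, 82.6], [21.1, 574.9, 84.9]]
95 99 983 [[-21.9, 485.2, 95.1], [3.6, 521.8, 97.1], [6.0, 566.8, 98.9]]
103 107 1520 [[-20.5, 486.5, 103.1], [-5.2, 521.7, 105.4], [-1.8, 562.5, 106.9]]
107 111 1894 [[-18.2, 486.0, 107.1], [-10.0, 519.7, 109.2], [-6.0, 561.2, 110.9]]
111 116 1009 [[-14.5, 486.4, 111.0], [-12.0, 520.7, 112.0], [-9.5, 561.0, 113.8]]
```

```bash
python3 -m inch '[[[0,8,1,0],[0,10,0,0],[0,10,0,0],[0,10.3,0,0],[0,0,0,0],[4,0,0,0],[5,0,0,0],[5,0,0,0]]]' 
python3 -m inch '[[[6,0,0,0],[6,0,0,0],[6,0,0,0],[6,0,0,0],[6,0,0,0],[5,0,0,0],[4,0,0,0],[0,0,0,0]]]' 
python3 -m inch '[[[-3,0,0,0],[-3,0,0,0],[-3,0,0,0],[-3,0,0,0],[-2,0,0,0],[-1,0,0,0],[0,0,0,0],[0,0,0,0]]]' 40 20
python3 -m inch '[[[0,0,0,0],[0,0,0,0],[0,0,0,0],[0,0,0,0],[0,0,0,0],[0,0,0,0],[0,0,0,0],[0,0,0,0]]]' 5 20
python3 rel.py
python3 - <<'E'
from h import *; from plant import bot
d=bot.camera("scene"); cv2.imwrite("pics/c7.png",cv2.resize(d["color"][110:290,270:420],(500,600)))
E
```

```text
t: 26.75
ee_pos: [597.5, 231.2, 151.7]
eef_rot: [-0.55, 0.551, 0.444, -0.444]
contact_force: [0.4, -0.1, -0.5]
grip_width: 88.0
t: 27.75
ee_pos: [605.6, 269.1, 151.3]
eef_rot: [0.55, -0.55, -0.444, 0.444]
contact_force: [-0.2, 0.2, -0.8]
grip_width: 87.8
t: 28.75
ee_pos: [602.4, 254.3, 151.4]
eef_rot: [-0.55, 0.55, 0.444, -0.444]
contact_force: [-0.4, -1.0, 0.6]
grip_width: 40.1
t: 29.75
ee_pos: [602.4, 254.2, 151.4]
eef_rot: [0.551, -0.551, -0.444, 0.444]
contact_force: [0.1, 0.3, -2.1]
grip_width: 16.5
rackA now XY [  45.7 -115.9] z 151.4 jaw az rel 0.05
rackB now XY [45.7  0.1] z 151.4 jaw az rel 0.05
caddy now XY [446.1 102.9] z 151.4 jaw az rel 8.45
t 29.75 F [ 0.1  0.3 -2.1] grip 16.5 q [ 0.22  0.73  1.24 -0.    1.17 -1.14]
```

View pics/c7.png

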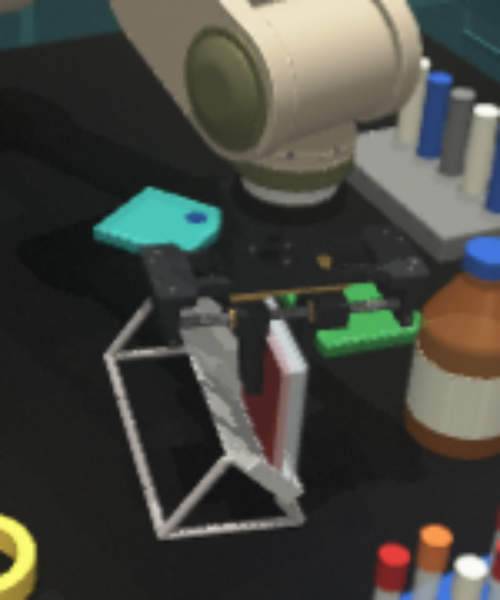

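Plate B is pinched at 16.5 mm and vertical at (285,400), with its lid on. I'll lift, carry and turn it.

```bash
python3 -m inch '[[[0,-10,0,0],[0,-20,0,0],[0,-30,0,0],[0,-40,0,0],[0,-40,0,0],[-20,0,0,0],[-45,0,1,0],[-50,0,1.2,0]]]' 
python3 -m inch '[[[-50,0,1.5,0],[-50,0,1.5,0],[-50,0,1.5,0],[-50,0,1.5,0],[-50,0,1.5,0],[-45,0,1.5,0],[-30,0,0,0],[-12,0,0,0]]]' 
python3 -m inch '[[[0,0,0,8],[0,0,0,10.4],[0,0,0,10.4],[0,0,0,10.4],[0,0,0,10.4],[0,0,0,10.4],[0,0,0,10.4],[0,0,0,10.4]]]' 
python3 -m inch '[[[0,0,0,10.4],[0,0,0,7.2],[0,0,0,0],[0,0,0,0],[0,0,0,0],[0,0,0,0],[0,0,0,0],[0,0,0,0]]]' 
python3 rel.py caddy -3 48 172 -90
```

```text
t: 30.8
ee_pos: [575.3, 141.4, 292.2]
eef_rot: [-0.55, 0.551, 0.444, -0.444]
contact_force: [0.4, -1.1, -1.2]
grip_width: 16.7
t: 31.8
ee_pos: [495.2, -186.3, 292.1]
eef_rot: [-0.551, 0.551, 0.443, -0.443]
contact_force: [0.4, -0.1, -1.5]
grip_width: 17.0
t: 32.8
ee_pos: [495.8, -184.2, 291.9]
eef_rot: [0.707, -0.707, 0.02, -0.021]
contact_force: [-0.6, 0.1, -0.4]
grip_width: 16.7
t: 33.8
ee_pos: [495.5, -185.1, 291.4]
eef_rot: [0.696, -0.696, 0.127, -0.127]
contact_force: [0.1, 0.1, -1.3]
grip_width: 16.8
rackA now XY [-406.3 -105. ] z 291.4 jaw az rel -98.35
rackB now XY [-406.3   11. ] z 291.4 jaw az rel -98.35
caddy now XY [-2.6 47.6] z 291.4 jaw az rel -89.95
t 33.80 F [ 0.1  0.1 -1.3] grip 16.8 q [-0.58  0.33  1.5  -0.    1.31 -0.22]
world [ 495.  -185.3  172. ] tool shift [ -0.4 119.4  -0.4] turn 0.1
```

```bash
python3 -m inch '[[[0,10,0,0],[0,20,0,0],[0,30,0,0],[0,30,0,0],[0,18,0,0],[0,8,0,0],[0,2,0,0],[0,0,0,0]]]' 
python3 -m inch '[[[0,1,0,0],[0,1,0,0],[0,1,0,0],[0,1,0,0],[0,1,0,0],[0,1,0,0],[0,0,0,0],[0,0,0,0]]]' 
python3 rel.py
```

```text
t: 34.8
ee_pos: [495.7, -185.2, 173.9]
eef_rot: [-0.696, 0.696, -0.126, 0.127]
contact_force: [-0.3, 0.1, -0.6]
grip_width: 16.9
t: 35.8
ee_pos: [495.6, -185.1, 167.4]
eef_rot: [-0.696, 0.696, -0.127, 0.127]
contact_force: [0.7, 1.0, -1.2]
grip_width: 16.7
rackA now XY [-406.3 -105.1] z 167.4 jaw az rel -98.35
rackB now XY [-406.3   10.9] z 167.4 jaw az rel -98.35
caddy now XY [-2.6 47.6] z 167.4 jaw az rel -89.95
t 35.80 F [ 0.7  1.  -1.2] grip 16.7 q [-0.58  0.47  1.65 -0.    1.02 -0.22]
```

```bash
python3 -m inch '[[[0,0.7,0,0],[0,0,0,0],[0,0.7,0,0],[0,0,0,0],[0,0.7,0,0],[0,0,0,0],[0,0,0,0],[0,0,0,0]]]'; python3 rel.py|tail -2; python3 look.py pics/t.png|sed -n '/side/,$p'
```

```text
t: 36.8
ee_pos: [495.7, -185.2, 167.0]
eef_rot: [-0.695, 0.696, -0.126, 0.127]
contact_force: [-5.9, 3.0, 17.1]
grip_width: 16.8
caddy now XY [-2.6 47.5] z 167.0 jaw az rel -89.94
t 36.80 F [-5.9  3.  17.1] grip 16.8 q [-0.58  0.47  1.66 -0.    1.02 -0.22]
side 1028
24 22 [[-48.0, -43.0], [-46.0, 47.0], [-32.0, 51.0]]
32 24 [[-53.0, -46.0], [-52.0, 10.0], [-31.0, 50.0]]
40 93 [[-54.0, -45.0], [-53.0, 12.0], [-37.0, 50.0]]
48 440 [[-53.0, -45.0], [-44.0, -9.0], [-29.0, 39.0]]
56 82 [[-52.0, -44.0], [-43.0, 19.0], [-30.0, 55.0]]
64 30 [[-52.0, 40.0], [-49.0, 54.0], [-31.0, 55.0]]
72 35 [[-52.0, 41.0], [-49.0, 54.0], [-29.0, 55.0]]
80 32 [[-52.0, 40.0], [-49.0, 53.0], [-30.0, 55.0]]
88 38 [[-52.0, 40.0], [-49.0, 54.0], [-29.0, 55.0]]
96 35 [[-53.0, 41.0], [-49.0, 53.0], [-31.0, 55.0]]
104 34 [[-53.0, 39.0], [-49.0, 54.0], [-29.0, 55.0]]
112 37 [[-53.0, 40.0], [-49.0, 54.0], [-30.0, 55.0]]
120 42 [[-52.0, 39.0], [-49.0, 54.0], [-29.0, 56.0]]
128 38 [[-53.0, 40.0], [-49.0, 54.0], [-31.0, 55.0]]
136 41 [[-53.0, 40.0], [-48.0, 54.0], [-29.0, 56.0]]
144 5 [[-52.0, 48.0], [-46.0, 54.0], [-38.0, 54.0]]
```

```bash
python3 -m inch '[[[0,-0.8,0,0],[0,0,0,0],[2,0,0,0],[4,0,0,0],[4,0,0,0],[4,0,0,0],[4,0,0,0],[1.5,0,0,0]]]' 30
python3 -m inch '[[[0,0,0,0],[0,0,0,0],[2,0,0,0],[3,0,0,0],[3,0,0,0],[3,0,0,0],[3,0,0,0],[0,0,0,0]]]' 50
python3 rel.py|tail -2; python3 look.py pics/t.png|sed -n '/side/,$p'
```

```text
t: 37.9
ee_pos: [514.0, -192.1, 166.0]
eef_rot: [0.696, -0.696, 0.127, -0.127]
contact_force: [-0.3, 0.3, 0.1]
grip_width: 30.0
t: 38.9
ee_pos: [527.1, -197.0, 166.1]
eef_rot: [-0.696, 0.696, -0.127, 0.127]
contact_force: [0.4, -0.3, 1.1]
grip_width: 49.7
caddy now XY [-2.6 13.9] z 166.1 jaw az rel -89.95
t 38.90 F [ 0.4 -0.3  1.1] grip 49.7 q [-0.57  0.53  1.55 -0.    1.06 -0.21]
side 1303
24 26 [[-52.0, -47.0], [-47.0, 40.0], [-31.0, 50.0]]
32 22 [[-54.0, -41.0], [-52.0, 15.0], [-31.0, 50.0]]
40 99 [[-54.0, -47.0], [-53.0, 10.0], [-31.0, 50.0]]
48 388 [[-53.0, -45.0], [-45.0, -12.0], [-30.0, 49.0]]
56 50 [[-52.0, -45.0], [-49.0, -8.0], [-32.0, 49.0]]
64 57 [[-52.0, 33.0], [-45.0, 48.0], [-31.0, 52.0]]
72 68 [[-52.0, 28.0], [-45.0, 44.0], [-29.0, 47.0]]
80 59 [[-52.0, 23.0], [-44.0, 39.0], [-30.0, 43.0]]
88 63 [[-52.0, 20.0], [-42.0, 34.0], [-30.0, 39.0]]
96 72 [[-52.0, 16.0], [-45.0, 29.0], [-30.0, 34.0]]
104 64 [[-53.0, 10.0], [-44.0, 25.0], [-30.0, 28.0]]
112 73 [[-52.0, 6.0], [-44.0, 20.0], [-29.0, 24.0]]
120 73 [[-52.0, 1.0], [-45.0, 15.0], [-29.0, 19.0]]
128 70 [[-52.0, -5.0], [-44.0, 11.0], [-29.0, 15.0]]
136 105 [[-52.0, -11.0], [-42.0, 3.0], [-29.0, 10.0]]
144 14 [[-52.0, -7.0], [-44.0, 2.0], [-36.0, 7.0]]
```

```bash
python3 -m inch '[[[0,0,0,0],[0,0,0,0],[0,0,0,0],[2,0,0,0],[2,0,0,0],[2,0,0,0],[2,0,0,0],[2,0,0,0]]]' 70
python3 -m inch '[[[0,4,0,0],[0,4,0,0],[0,4,0,0],[0,3,0,0],[0,1,0,0],[0,0,0,0],[0,0,0,0],[0,0,0,0]]]' 84
python3 rel.py|tail -2; python3 look.py pics/t.png|sed -n '/side/,$p'
```

```text
t: 40.0
ee_pos: [536.4, -200.5, 166.1]
eef_rot: [-0.696, 0.696, -0.127, 0.127]
contact_force: [0.6, -0.5, -0.2]
grip_width: 70.0
t: 41.0
ee_pos: [536.3, -200.5, 150.2]
eef_rot: [-0.696, 0.696, -0.127, 0.127]
contact_force: [-0.6, 0.3, 0.8]
grip_width: 83.9
caddy now XY [-2.6  4.1] z 150.2 jaw az rel -89.95
t 41.00 F [-0.6  0.3  0.8] grip 83.9 q [-0.56  0.57  1.53 -0.    1.04 -0.2 ]
side 1279
24 19 [[-50.0, -43.0], [-45.0, 47.0], [-32.0, 50.0]]
32 20 [[-53.0, -46.0], [-53.0, 17.0], [-31.0, 50.0]]
40 105 [[-54.0, -46.0], [-53.0, 9.0], [-32.0, 50.0]]
48 302 [[-53.0, -45.0], [-48.0, -9.0], [-34.0, 49.0]]
56 39 [[-52.0, -45.0], [-49.0, 8.0], [-36.0, 49.0]]
64 53 [[-53.0, 25.0], [-49.0, 47.0], [-30.0, 52.0]]
72 119 [[-52.0, 18.0], [-43.0, 40.0], [-29.0, 50.0]]
80 128 [[-52.0, 3.0], [-45.0, 27.0], [-29.0, 37.0]]
88 114 [[-52.0, -7.0], [-43.0, 15.0], [-29.0, 23.0]]
96 125 [[-52.0, -22.0], [-44.0, 2.0], [-29.0, 12.0]]
104 125 [[-52.0, -36.0], [-43.0, -11.0], [-29.0, -1.0]]
112 113 [[-52.0, -34.0], [-40.0, -22.0], [-29.0, -13.0]]
120 17 [[-51.0, -31.0], [-44.0, -27.0], [-31.0, -24.0]]
```

```bash
python3 -m inch '[[[0,2,0,0],[0,2,0,0],[0,0,0,0],[0,0,0,0],[0,0,0,0],[0,0,0,0],[0,0,0,0],[0,0,0,0]]]' 88
python3 rel.py|tail -2; python3 look.py pics/t.png|sed -n '/side/,$p'
```

```text
t: 42.1
ee_pos: [536.3, -200.5, 146.1]
eef_rot: [-0.696, 0.696, -0.127, 0.127]
contact_force: [1.4, -0.7, -0.2]
grip_width: 88.3
caddy now XY [-2.6  4.1] z 146.1 jaw az rel -89.95
t 42.10 F [ 1.4 -0.7 -0.2] grip 88.3 q [-0.56  0.58  1.53 -0.    1.03 -0.2 ]
side 1261
24 26 [[-50.0, -43.0], [-47.0, 44.0], [-31.0, 49.0]]
32 20 [[-53.0, -45.0], [-52.0, 13.0], [-31.0, 50.0]]
40 106 [[-54.0, -47.0], [-53.0, 13.0], [-32.0, 50.0]]
48 269 [[-53.0, -46.0], [-49.0, -9.0], [-35.0, 49.0]]
56 43 [[-53.0, -43.0], [-49.0, 4.0], [-38.0, 48.0]]
64 59 [[-53.0, 26.0], [-49.0, 49.0], [-30.0, 53.0]]
72 138 [[-52.0, 13.0], [-43.0, 40.0], [-29.0, 49.0]]
80 132 [[-52.0, -2.0], [-43.0, 25.0], [-29.0, 36.0]]
88 146 [[-52.0, -16.0], [-44.0, 10.0], [-29.0, 21.0]]
96 141 [[-52.0, -38.0], [-43.0, -5.0], [-29.0, 6.0]]
104 127 [[-52.0, -34.0], [-43.0, -19.0], [-28.0, -9.0]]
112 54 [[-51.0, -35.0], [-40.0, -28.0], [-30.0, -22.0]]
```

```bash
python3 -m inch '[[[0,1,0,0],[0,2,0,0],[0.5,1,0,0],[0.5,0,0,0],[0.5,0,0,0],[0.5,0,0,0],[0,0,0,0],[0,0,0,0]]]' 88
python3 rel.py|tail -2; python3 look.py pics/t.png|sed -n '/side/,$p'|sed -n '6,20p'
```

```text
t: 43.2
ee_pos: [538.1, -201.1, 142.1]
eef_rot: [0.696, -0.696, 0.127, -0.127]
contact_force: [0.7, -0.5, 0.6]
grip_width: 87.8
caddy now XY [-2.6  2.1] z 142.1 jaw az rel -89.95
t 43.20 F [ 0.7 -0.5  0.6] grip 87.8 q [-0.56  0.59  1.53 -0.    1.02 -0.2 ]
56 101 [[-53.0, -39.0], [-52.0, 20.0], [-32.0, 56.0]]
64 470 [[-53.0, -39.0], [-43.0, 8.0], [-29.0, 55.0]]
72 174 [[-50.0, -39.0], [-40.0, 8.0], [-29.0, 53.0]]
```

```bash
sed 's/>44/>62/' top.py > top2.py
python3 -m inch '[[[0,-10,0,0],[0,-30,0,0],[0,-40,0,0],[0,-40,0,0],[0,-20,0,0],[0,0,0,0],[0,0,0,0],[0,0,0,0]]]' 
python3 rel.py|tail -2; python3 top2.py
python3 - <<'E'
from h import *; from plant import bot
i=[bot.camera(c)["color"] for c in ("scene","side")]
cv2.imwrite("pics/c8.png",cv2.hconcat([cv2.resize(i[0][190:310,110:220],(400,436)),cv2.resize(i[1][250:370,325:435],(400,436))]))
E
```

```text
t: 44.3
ee_pos: [537.9, -201.1, 281.1]
eef_rot: [0.696, -0.695, 0.127, -0.126]
contact_force: [0.3, 0.5, 0.1]
grip_width: 87.8
caddy now XY [-2.5  2.3] z 281.1 jaw az rel -89.95
t 44.30 F [0.3 0.5 0.1] grip 87.8 q [-0.56  0.44  1.38 -0.    1.33 -0.2 ]
plane n [0.003 0.005 1.   ] tilt deg 0.3 ht at seat centre 71.3 1515
ext XY [[-50.1, -41.8], [46.4, 55.3]] ((3.027801513671875, -0.6012420654296875), (129.75709533691406, 107.24995422363281), 89.59736633300781)
```

View pics/c8.png

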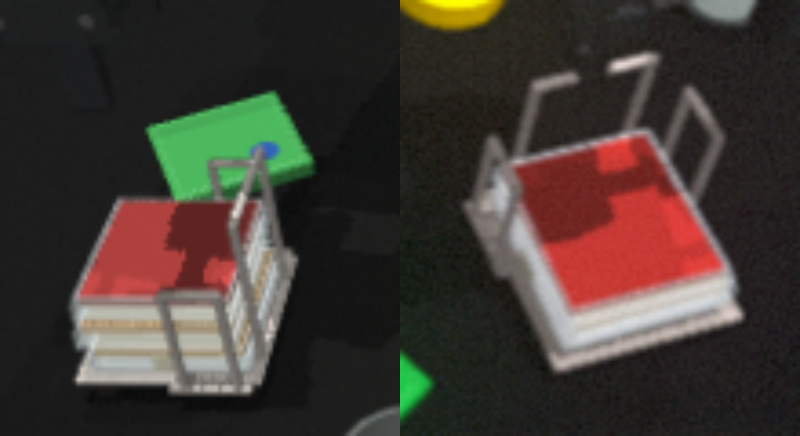

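The view shows the red plate lying squarely on the amber one: 0.3° tilt, top at 71.3 (71 expected), X≈−2, Y≈+7. I'll finish with a gentle push of the whole stack toward the tall hoop, using the closed fingers from the open side.

```bash
python3 -m inch '[[[0,0,-20,0],[0,0,-30,0],[0,0,-24,0],[0,20,0,0],[0,40,0,0],[0,50,0,0],[0,50,0,0],[0,27,0,0]]]' 0 20
python3 rel.py
python3 -m inch '[[[0,0,2,0],[0,0,3,0],[0,0,2,0],[0,0,1.5,0],[0,0,1,0],[0,0,0.5,0],[0,0,0,0],[0,0,0,0]]]'
python3 rel.py
```

```text
t: 45.45
ee_pos: [510.7, -271.0, 92.5]
eef_rot: [0.696, -0.695, 0.128, -0.126]
contact_force: [-0.5, 0.3, 0.3]
grip_width: 10.3
rackA now XY [-487.  -138.2] z 92.5 jaw az rel -98.40
rackB now XY [-487.   -22.2] z 92.5 jaw az rel -98.40
caddy now XY [-77.6   3. ] z 92.5 jaw az rel -90.00
t 45.45 F [-0.5  0.3  0.3] grip 10.3 q [-0.69  0.67  1.54 -0.    0.93 -0.33]
t: 46.45
ee_pos: [515.5, -261.1, 95.1]
eef_rot: [0.696, -0.696, 0.127, -0.127]
contact_force: [-0.3, -0.1, 0.2]
grip_width: 0.6
rackA now XY [-476.3 -140.7] z 95.1 jaw az rel -98.36
rackB now XY [-476.3  -24.7] z 95.1 jaw az rel -98.36
caddy now XY [-66.6   2.1] z 95.1 jaw az rel -89.96
t 46.45 F [-0.3 -0.1  0.2] grip 0.6 q [-0.67  0.66  1.55 -0.    0.93 -0.31]
```

```bash
python3 -m inch '[[[0,0,1,0],[0,0,1,0],[0,0,1,0],[0,0,1,0],[0,0,0.5,0],[0,0,0.5,0],[0,0,0,0],[0,0,0,0]]]'
python3 rel.py|tail -2
python3 -m inch '[[[0,0,0.5,0],[0,0,0.5,0],[0,0,0.5,0],[0,0,0.5,0],[0,0,0,0],[0,0,0,0],[0,0,0,0],[0,0,0,0]]]'
python3 rel.py|tail -2; python3 top2.py
```

```text
t: 47.45
ee_pos: [517.4, -256.3, 95.2]
eef_rot: [0.696, -0.696, 0.127, -0.127]
contact_force: [-0.2, 0.5, -0.5]
grip_width: 0.4
caddy now XY [-61.5   2. ] z 95.2 jaw az rel -89.95
t 47.45 F [-0.2  0.5 -0.5] grip 0.4 q [-0.66  0.66  1.55  0.    0.93 -0.3 ]
t: 48.45
ee_pos: [518.0, -254.5, 95.1]
eef_rot: [-0.696, 0.696, -0.127, 0.127]
contact_force: [-0.3, -1.4, 0.1]
grip_width: 0.3
caddy now XY [-59.6   2. ] z 95.1 jaw az rel -89.95
t 48.45 F [-0.3 -1.4  0.1] grip 0.3 q [-0.66  0.66  1.55  0.    0.93 -0.3 ]
plane n [ 0.005 -0.     1.   ] tilt deg 0.3 ht at seat centre 71.2 476
ext XY [[-42.2, -9.3], [50.8, 62.5]] ((11.959633827209473, 22.627037048339844), (97.56956481933594, 72.08868408203125), 29.396038055419922)
```

```bash
python3 -m inch '[[[0,0,0.5,0],[0,0,0,0],[0,0,0.5,0],[0,0,0,0],[0,0,0.5,0],[0,0,0,0],[0,0,0.5,0],[0,0,0,0]]]'
python3 rel.py|tail -2
python3 -m inch '[[[0,0,0.5,0],[0,0,0,0],[0,0,0.5,0],[0,0,0,0],[0,0,0,0],[0,0,0,0],[0,0,0,0],[0,0,0,0]]]'
python3 rel.py|tail -2
```

```text
t: 49.5
ee_pos: [518.6, -253.9, 95.3]
eef_rot: [-0.695, 0.696, -0.127, 0.127]
contact_force: [-1.7, -10.6, -1.2]
grip_width: 0.0
caddy now XY [-58.9   1.7] z 95.3 jaw az rel -89.96
t 49.50 F [ -1.7 -10.6  -1.2] grip 0.0 q [-0.66  0.66  1.55 -0.    0.93 -0.3 ]
t: 50.5
ee_pos: [518.7, -253.8, 95.4]
eef_rot: [-0.694, 0.697, -0.127, 0.127]
contact_force: [-5.7, -14.7, -1.2]
grip_width: 0.4
caddy now XY [-58.7   1.7] z 95.4 jaw az rel -89.97
t 50.50 F [ -5.7 -14.7  -1.2] grip 0.4 q [-0.66  0.66  1.55 -0.    0.93 -0.29]
```

Force rose firmly to 15 N, so the stack is against the hoop. I'll back off, lift and do the final check.

```bash
python3 -m inch '[[[0,0,-4,0],[0,0,-12,0],[0,0,-15,0],[0,-20,-10,0],[0,-40,0,0],[0,-50,0,0],[0,-50,0,0],[0,-20,0,0]]]'
python3 -m inch '[[[0,0,-30,0],[0,0,-40,0],[0,0,-40,0],[0,0,-20,0],[0,0,0,0],[0,0,0,0],[0,0,0,0],[0,0,0,0]]]'
python3 rel.py|tail -2; python3 top2.py
python3 - <<'E'
from h import *; from plant import bot
D=[bot.camera(c) for c in ("scene","side")]; i=[d["color"] for d in D]
cv2.imwrite("pics/c9.png",cv2.hconcat([cv2.resize(i[0][190:310,110:220],(400,436)),cv2.resize(i[1][250:370,325:435],(400,436))]))
a=np.radians(69.3); o=np.array([541,-199.5])
for d in D:
    W=cloud(d); X=np.dstack([(W[...,:2]-o)@[np.cos(a),np.sin(a)],(W[...,:2]-o)@[-np.sin(a),np.cos(a)],W[...,2]]).reshape(-1,3)
    X=X[(abs(X[:,0])<65)&(abs(X[:,1])<58)]
    for z0,z1 in [(24,36),(41,53),(58,69),(70,73)]:
        k=(X[:,2]>z0)&(X[:,2]<z1)&(abs(X[:,1])<40); l=(X[:,2]>z0)&(X[:,2]<z1)&(X[:,0]<10)&(X[:,0]>-40)
        print(z0,k.sum(),"X pct",np.percentile(X[k][:,0],[2,25,50,98]).round(1) if k.any() else "","Y pct",np.percentile(X[l][:,1],[2,50,98]).round(1) if l.any() else "")
# bystanders
W=cloud(D[0]); V=cloud(D[1])
for n,(x0,x1,y0,y1) in dict(marker=(360,520,-30,30),tape=(570,680,-40,75),dropper=(715,775,0,60),beaker=(725,815,-150,-60)).items():
    for w in (W,V):
        m=(w[...,0]>x0)&(w[...,0]<x1)&(w[...,1]>y0)&(w[...,1]<y1)&(w[...,2]>5)&(w[...,2]<120); print(n,w[m].mean(0).round())
E
```

```text
t: 51.5
ee_pos: [504.6, -290.9, 278.3]
eef_rot: [-0.695, 0.696, -0.126, 0.128]
contact_force: [0.1, 0.0, -1.2]
grip_width: 0.6
t: 52.5
ee_pos: [459.2, -411.0, 275.3]
eef_rot: [-0.696, 0.696, -0.126, 0.126]
contact_force: [0.3, -0.4, -0.3]
grip_width: 0.4
caddy now XY [-226.8    1.8] z 275.3 jaw az rel -89.89
t 52.50 F [ 0.3 -0.4 -0.3] grip 0.4 q [-0.92  0.54  1.24  0.    1.36 -0.56]
plane n [0.008 0.004 1.   ] tilt deg 0.5 ht at seat centre 71.3 1504
ext XY [[-45.0, -41.8], [50.4, 57.4]] ((4.204494476318359, 0.7330970764160156), (128.53121948242188, 99.64470672607422), 89.79585266113281)
24 56 X pct [48.4 50.7 51.2 57.5] Y pct [-52.4 -49.3 -46.1]
41 56 X pct [48.9 50.8 51.4 57.3] Y pct [-50.5 -47.1 -42.2]
58 280 X pct [-45.4 -25.8   4.6  55.9] Y pct [-45.1 -24.   52.2]
70 395 X pct [-45.9 -23.8  -0.7  49. ] Y pct [-40.2   9.9  53. ]
24 114 X pct [-50.2 -47.4 -46.8 -44.3] Y pct [46.1 47.3 48.8]
41 111 X pct [-48.  -47.2 -46.9 -44.3] Y pct [49.6 49.6 49.6]
58 200 X pct [-47.9 -47.  -45.8  54.7] Y pct [-43.7  53.4  55.7]
70 1233 X pct [-43.9 -23.8  -1.5  47.9] Y pct [-40.    6.3  52.2]
marker [445.   2.  13.]
marker [434.   2.  14.]
tape [630.  16.  19.]
tape [594.   5.  18.]
dropper [753.  28.  47.]
dropper [nan nan nan]
beaker [ 775. -105.   61.]
beaker [nan nan nan]<stdin>:15: RuntimeWarning: Mean of empty slice.
  ret = um.true_divide(
```

View pics/c9.png

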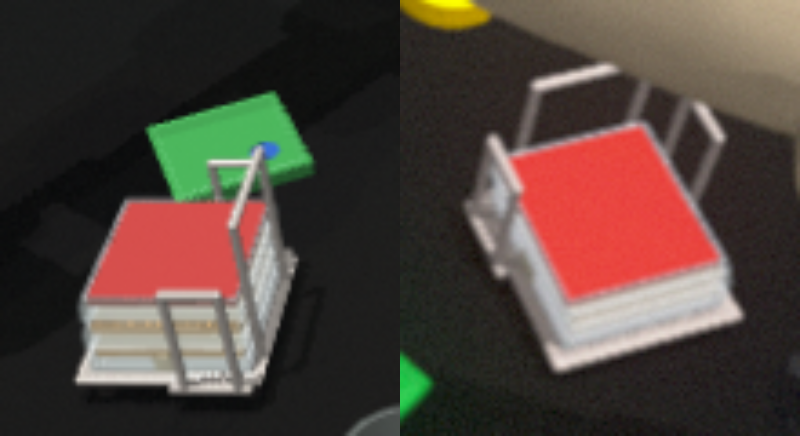

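```bash
python3 -c "
from plant import bot
print(bot.sign_off())"
```

```text
the job is handed in; nothing more can be done
None
```

Both plates are lid-down on the caddy stack, amber A below and red B on top, and I handed the job in at about 52.6 s of the 69 s allowed. I could not confirm that neither plate exceeded the 10 rad/s slap limit.

**How it went:** The tool could only point down. I pushed each plate upright in the rack with one finger, pinched it, carried it over and turned it. Then I stood it on the stack, lowered it along the outer finger toward the caddy's side, and pushed the whole stack back against the tall hoop.

**Last checks:**
- **Flatness:** the top face tilts 0.5° and sits at 71.3 mm (71 expected).
- **Against the hoop:** the front faces of all three plates line up within about 1 mm, and the push force rose to 15 N at the hoop.
- **Sideways:** A is about 2 mm and B about 7–8 mm off the middle; the limit is 12 mm.
- **Squareness and lids:** the last pictures show the stack looking square with both lids on. I did not measure the lids' offset.
- **Bystanders:** the scene camera puts marker, tape, dropper and beaker where they were at the start. The side camera gave no dropper or beaker reading and a different tape position, with the arm in that view. I did not re-measure the reagent bottle.

**Doubtful point:** Each plate slid the last part of its descent faster than planned, A from about 37° above flat and B from about 28°. By my estimate, a frictionless fall from those angles would have passed 10 rad/s. Friction will have slowed them, but I had no speed reading.

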